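# Build up the lens edger's wheel stack on its spindle

## Robot

A 6-joint arm with a two-finger parallel gripper is mounted at the origin on a cart in front of the work surface, level with it; the furniture and walls round the work are solid. World frame = base frame: x ahead of the robot, y to its left, z up, the work surface at z = 0. Lengths are in m, angles in rad, forces in N, time in s.
With the tool pointing down it reaches from about 0.25 to 0.775 m from the base axis. Payload 4 kg.
Tool frame: the origin (TCP) lies on the centre line of the jaws, within the pads' length; the fingertips stand robot.tcp_to_tips ahead of it and the grasp point (between the pads) is the TCP (robot.tcp_to_tips is the distance from the TCP to the fingertips, in m); z points along the fingers, y is the direction in which the jaws open and shut (so a half turn about z gives the same grasp; the last joint's range is limited). The gripper opens to 85 mm and grips with 20 to 120 N. Pads are 22 mm wide; open, the fingers measure 114 mm over their backs; the gripper's body (76 mm by 85 mm) begins 54 mm behind the grasp point. The pads swing forward as they close: fully open they stand 13 mm farther back than shut.
Start: joints at [-1.36, 0.087, 1.371, -0, 1.684, -0.103], TCP at [0.17, -0.523, 0.217] pointing down, gripper open.
Joint ranges: [-3.1, 3.1], [-0.76, 2.03], [0.27, 2.55], [-1.08, 4.22], [0.17, 2.65], [-2.57, 2.57]. Speed limits (rad/s): [2.79, 2.79, 3.14, 3.14, 3.14, 3.14].

## Interface

Orientations are given as a unit quaternion [x, y, z, w].
In Python, from cell import robot gives the robot as it stands.
- The arm moves only by the shell command python3 -m jog 'ROWS'. ROWS is JSON, a list of rows, each a list of 5 numbers: the shift along the tool's x, y, z in mm, then the turn about the tool's z in rad, then the closure, from 0 (fully open) to 1 (shut). A call has exactly 5 rows; each row is the pose to reach, as a shift and turn from the pose commanded when the call began, along the tool's axes at that moment; what a row does not reach only later rows make up. A row lasts 1/12 s, in which the tool goes at most 41.7 mm and 7.16 degrees, less where a joint would pass 70% of its speed; a pose out of reach is approached as far as the arm can. A call with a gripper value outside its range is refused whole. The fingers move at their own pace and stop on an object; the grip force is fixed at half the most. Time passes only in rows, so rows that repeat a pose let the fingers close, or fill a call up. It gives the time, the measured TCP pose, the force and the opening at its end, in the units of the state.
- robot.observe(): the state, without advancing time (a new reading comes with each control period).
- robot.grab_frame(name): name is "scene" or "top" or "wrist"; returns (picture, depth): 400x640x3 uint8, red, green, blue; 400x640 float32, m along the optical axis (not along the pixel's ray), 0 where there is no reading.
- robot.camera_params(name): a dict with "K" (3x3 intrinsics, pixels), "k1" (the pictures are not rectified: a ray, as slopes to the right and down, at radius r is drawn at 1 + k1 r^2 times it, then the intrinsics apply), "T" (4x4, takes a point from camera to world coordinates); the wrist camera has in their place "mount" (4x4, takes a point from camera to tool coordinates, whose origin is the TCP and whose axes are the flange's). Camera axes: x right, y down, z forward; pixel columns grow to the right and rows downward; lengths in m; the calibration is good to about 2 mm. A picture is of the moment at which its call begins: read the wrist's pose just before it. camera_params takes no time and is no camera call.
- robot.sign_off(): hands the job in, once; it reports no verdict.
The state is a dict: "clock": time; "joints": joint angles; "dq": joint speeds; "tau": joint torques, N m; "ee_pos": TCP position; "tool_rot": TCP orientation; "force": force on the tool from outside, world axes, zero at the start; "ft_torque": the same for the moment, N m; "gripper_width": opening from 0.0 (shut) to 1.0 (fully open).
Only numpy, scipy, OpenCV 4.12 (cv2) and the standard library are available. Lean on these libraries where they do the work, as an engineer would, in place of code of your own. Each camera call takes 0.05 s, during which the arm holds its last target.

## Task

Build up the edger's wheel set on the upright spindle, in this order from the bottom: the roughing wheel right down on the spindle's flange, then the spacer ring, then the bevel wheel, and last the clamp cap with its wide rim downwards, each lying flat and fully home on the part below it. Let go of everything at the end, and leave the loupe, the lens clock and the cleaning pad where they lie.

Things in the scene. Friction and masses are not known exactly. Their poses are not given: they have to be found in the camera images.
- spindle: Edger spindle, upright in a round housing fixed to the worktop. Origin: under the housing's centre, on the worktop; z up the axis. Foot 104 mm across, 9 high; body 74 across to z = 22; steel flange 54 across, its flat top at z = 30. Spindle: 26 mm diameter from z = 30 to 48, chamfered shoulder to 50, 20 mm diameter to z = 86, conical nose down to 9 mm across at its end, z = 96.
- seat (a point): Point on the spindle axis at the level of the flange's top, 30 mm above the worktop; z up.
- roughing_wheel: Roughing wheel: largest ring, 68 mm outside diameter, 22 high, bore 29 (fits the spindle's 26 mm part); dark rim, aluminium body with a shallow groove in its upper face. Flat on the worktop, 0.2 to 0.42 kg. Origin: centre of its underside; z up its axis, yaw means nothing. In the finished stack its underside is level with point seat.
- spacer: Spacer: plain steel ring, the smallest across, 40 mm outside diameter, 12 high, bore 23 (slides on the spindle's 20 mm part). Flat on the worktop, 0.05 to 0.1 kg. Origin: centre of its underside; z up its axis. In the finished stack its underside is 22 mm above point seat.
- bevel_wheel: Bevel wheel: ring 54 mm outside diameter, 18 high, a V-groove 7 wide and 3.5 deep round the middle of its rim, a 6 mm deep ring-shaped recess in its upper face round a raised hub; bore 23. Flat on the worktop, 0.14 to 0.28 kg. Origin: centre of its underside; z up its axis. In the finished stack its underside is 34 mm above point seat.
- clamp_cap: Clamp cap: aluminium hat, rim 50 mm across and 6 high, knurled hub 33 across up to height 26, dark screw in its top; from below a blind bore 23 wide, 16 deep that goes over the spindle's nose (just set on, not screwed). Stands on its rim, 0.07 to 0.14 kg. Origin: centre of its underside; z up its axis. In the finished stack its underside is 52 mm above point seat.
- loupe: Bystander: black eye loupe, a round cup 35 mm across and 32 mm high, loose on the worktop. Origin: centre of its underside. To be left alone.
- lens_clock: Bystander: lens clock, a small silver dial gauge lying flat, 61 x 43 mm, 13 mm high, loose. Origin: centre of its underside. To be left alone.
- cleaning_pad: Bystander: black block-shaped lens pad, 40 x 60 mm, 22 mm high, loose. Origin: centre of its underside. To be left alone.
There are look-alikes about, which are no part of the job. What is shaped like the spacer but orange or pink is not meant.

How it is judged:
On the way, in this order (a step that is already met when the one before it is completed fails the run):
1. the roughing wheel is fully home on the spindle's flange (horizontal distance between roughing_wheel and seat below 0.004 m and z of roughing_wheel in the frame of seat between -0.003 and 0.003 m and angle between roughing_wheel's own z axis and vertical below 0.07 rad), for 0.2 s.
2. the spacer is fully home on the spindle, on the roughing wheel (horizontal distance between spacer and seat below 0.004 m and z of spacer in the frame of seat between 0.019 and 0.025 m and angle between spacer's own z axis and vertical below 0.07 rad), for 0.2 s.
3. the bevel wheel is fully home on the spindle, on the spacer (horizontal distance between bevel_wheel and seat below 0.004 m and z of bevel_wheel in the frame of seat between 0.031 and 0.037 m and angle between bevel_wheel's own z axis and vertical below 0.07 rad), for 0.2 s.
4. the clamp cap is fully home on the spindle, on the bevel wheel (horizontal distance between clamp_cap and seat below 0.004 m and z of clamp_cap in the frame of seat between 0.049 and 0.055 m and angle between clamp_cap's own z axis and vertical below 0.07 rad), for 0.2 s.
At the end, for the whole second after the job is handed in: Roughing wheel, spacer, bevel wheel, clamp cap stand on the spindle in this order: centred to 4 mm, undersides 0, 22, 34 and 52 mm above the flange to 3 mm, level to 0.07 rad, at rest, released; loupe, lens clock and pad within 30 mm of where they lay (all of step 1 and all of step 2 and all of step 3 and all of step 4 and linear speed of each of roughing_wheel, spacer, bevel_wheel, clamp_cap below 0.02 m/s and contact force between each of roughing_wheel, spacer, bevel_wheel, clamp_cap and the fingers below 0.1 N); the robot touches nothing.
It fails at once if the loupe was pushed more than 30 mm from its place (distance of loupe from where it was at the start of the episode above 0.03 m).
It fails at once if the lens clock was pushed more than 30 mm from its place (distance of lens_clock from where it was at the start of the episode above 0.03 m).
It fails at once if the cleaning pad was pushed more than 30 mm from its place (distance of cleaning_pad from where it was at the start of the episode above 0.03 m).
It also fails if it takes over 112 s, if anything falls off the work surface, if the arm or the gripper's body presses on something with over 40 N, if the wrist force passes 120 N, or if a joint passes its speed limit or range.

## Working session

There is one attempt and no reset: what is moved stays moved. The work goes in short steps, Python scripts to look and compute and a shell command to move; the robot and the scene stay as the last step left them, time stands still between calls to the robot, and variables do not carry over. Pictures are saved under pics/ and viewed, and the job is handed in when it is done.

```bash
ls; mkdir -p pics; python3 - <<'E'
from cell import robot
import cv2
s=robot.observe()
for k,v in s.items(): print(k,v)
print(robot.tcp_to_tips)
for n in ["scene","top","wrist"]:
    p=robot.camera_params(n); print(n,p)
    im,d=robot.grab_frame(n); cv2.imwrite(f"pics/{n}0.png",im[:,:,::-1])
    import numpy as np; np.savez(f"{n}0.npz",im=im,d=d)
E
```

```text
pics
clock 0.0
joints [-1.36010128e+00  8.79593096e-02  1.37226587e+00 -3.05724915e-05
  1.68355600e+00 -1.03124409e-01]
dq [-0.00041954 -0.00010057  0.00067127 -0.00033475  0.00079597 -0.00087882]
tau [-4.56769303e-04 -3.51864696e+01 -3.13278723e+01 -1.44287628e-04
  1.09096075e-02 -1.10507554e-05]
ee_pos [ 0.16964584 -0.52263912  0.21613088]
tool_rot [ 9.87714580e-01  1.56264872e-01 -7.39958608e-05 -1.09186166e-03]
force [-1.10158647 -0.16373009  0.61056185]
ft_torque [-0.01991838  0.00651797  0.02008715]
gripper_width 1.002341083928408
0.019
scene {'K': array([[512.24147493,   0.        , 313.62912567],
       [  0.        , 512.24147493, 197.98004545],
       [  0.        ,   0.        ,   1.        ]]), 'k1': -0.03890533312944814, 'T': array([[-0.7430283 , -0.48185857,  0.46445804, -0.09395943],
       [-0.66905622,  0.51768334, -0.53326141,  0.62432408],
       [ 0.01651439, -0.70697686, -0.70704384,  1.02952203],
       [ 0.        ,  0.        ,  0.        ,  1.        ]])}
top {'K': array([[472.28911232,   0.        , 324.53450471],
       [  0.        , 472.28911232, 197.14
[... 188 characters left out ...]
3,  0.01502268, -0.12767993],
       [-0.01639058, -0.08691543, -0.99608085,  1.30467413],
       [ 0.        ,  0.        ,  0.        ,  1.        ]])}
wrist {'K': array([[293.33083567,   0.        , 320.75508571],
       [  0.        , 293.33083567, 198.336145  ],
       [  0.        ,   0.        ,   1.        ]]), 'k1': -0.017426765337727232, 'mount': array([[-9.31209847e-04, -9.57965933e-01, -2.86880469e-01,
         7.31323491e-02],
       [ 9.99999535e-01, -8.19877287e-04, -5.08207837e-04,
         1.96621562e-04],
       [ 2.51639013e-04, -2.86880809e-01,  9.57966251e-01,
        -1.56258691e-01],
       [ 0.00000000e+00,  0.00000000e+00,  0.00000000e+00,
         1.00000000e+00]])}
```

View pics/scene0.png

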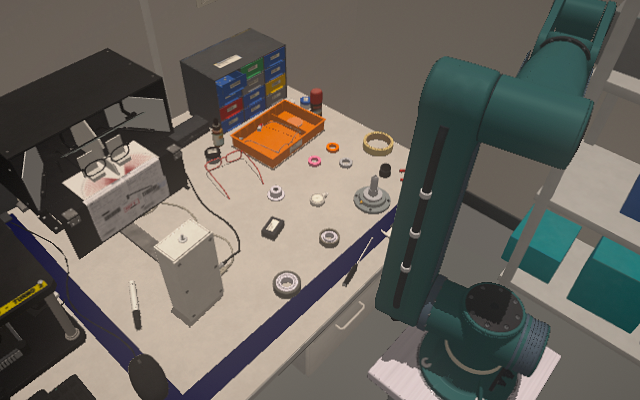

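View pics/top0.png

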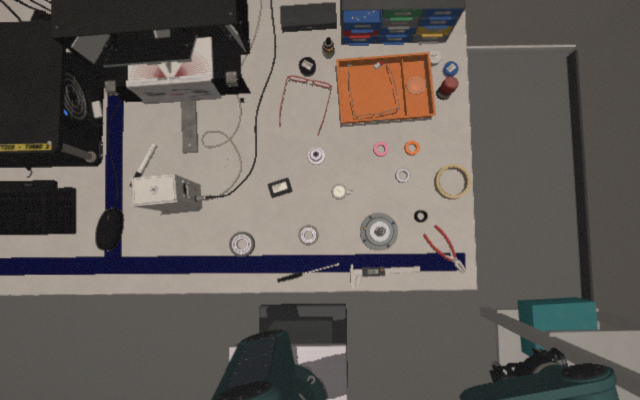

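View pics/wrist0.png

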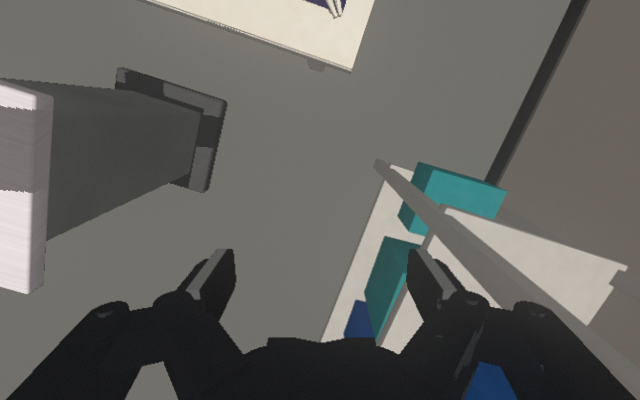

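The top view shows, in (column, row) pixels:
- roughing wheel (242,243)
- bevel wheel (309,235)
- spindle (379,231)
- cap (316,156)
- steel spacer (403,175), with the pink and orange look-alikes beside it
- lens clock (340,191)
- pad (280,187)
- probably the loupe (421,216)

Next I'll zoom in and measure them.

```bash
cat > h.py <<'E'
import numpy as np, cv2
from scipy.spatial.transform import Rotation as R
def cast(p,uv,z,T=None):
    K=p["K"]; T=p["T"] if T is None else T
    uv=np.array(uv,float).reshape(-1,2)
    x=(uv-[K[0,2],K[1,2]])/[K[0,0],K[1,1]]; s=x.copy()
    for _ in range(8): s=x/(1+p["k1"]*(s**2).sum(1,keepdims=True))
    d=np.c_[s,np.ones(len(s))]@T[:3,:3].T
    return T[:3,3]+d*((z-T[2,3])/d[:,2])[:,None]
def proj(p,P,T=None):
    K=p["K"]; T=p["T"] if T is None else T
    c=(np.atleast_2d(P)-T[:3,3])@T[:3,:3]; s=c[:,:2]/c[:,2:]
    s=s*(1+p["k1"]*(s**2).sum(1,keepdims=True))
    return s*K[0,0]+[K[0,2],K[1,2]]
def tcpT(s):
    T=np.eye(4); T[:3,:3]=R.from_quat(s["tool_rot"]).as_matrix(); T[:3,3]=s["ee_pos"]; return T
E
python3 - <<'E'
import numpy as np,cv2
from h import *
from cell import robot
p=robot.camera_params("top")
im=np.load("top0.npz")["im"]; d=np.load("top0.npz")["d"]
c=im[130:280,220:450]
cv2.imwrite("pics/topz.png",cv2.resize(c[:,:,::-1],None,fx=3.4,fy=3.4,interpolation=cv2.INTER_CUBIC))
for n,uv,z in [("rough",(242,243),.022),("bevel",(309,235),.018),("spindle",(379,231),.096),("cap",(316,156),.026),("spacer",(403,175),.012),("loupe",(421,216),.032),("clock",(340,191),.013),("pad",(280,187),.022)]:
    print(n,cast(p,uv,z).round(4), d[uv[1],uv[0]])
E
```

```text
rough [[0.4295 0.1175 0.022 ]] 1.3026336
bevel [[ 0.4485 -0.0645  0.018 ]] 1.3002406
spindle [[ 0.4553 -0.247   0.096 ]] 1.212789
cap [[ 0.6639 -0.0867  0.026 ]] 1.290528
spacer [[ 0.6092 -0.3251  0.012 ]] 1.3152473
loupe [[ 0.4947 -0.3672  0.032 ]] 1.3037341
clock [[ 0.5678 -0.1509  0.013 ]] 1.294601
pad [[0.5806 0.0131 0.022 ]] 1.2912301
```

View pics/topz.png

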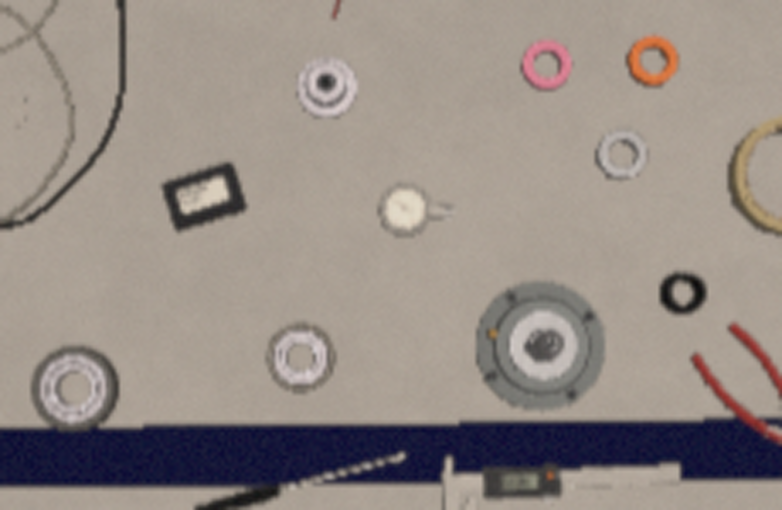

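```bash
python3 -m jog '[[26,-27,0,0.1,0],[52,-55,0,0.2,0],[77,-82,0,0.3,0],[103,-110,0,0.312,0],[128,-137,0,0.312,0]]'; python3 - <<'E'
from cell import robot
from h import *
s=robot.observe();T=tcpT(s);print(T.round(4),s["joints"].round(3))
E
```

```text
clock: 0.57
ee_pos: [0.2495, -0.3515, 0.2168]
tool_rot: [1.0, 0.0, -0.0, -0.0]
force: [0.5, -0.1, 0.1]
gripper_width: 1.003
[[ 1.000e+00  5.000e-04 -1.000e-04  2.495e-01]
 [ 5.000e-04 -1.000e+00  8.000e-04 -3.515e-01]
 [-1.000e-04 -8.000e-04 -1.000e+00  2.168e-01]
 [ 0.000e+00  0.000e+00  0.000e+00  1.000e+00]] [-1.085 -0.181  1.629  0.     1.694  0.485]
```

```bash
python3 -m jog '[[36,-21,0,0,0],[72,-42,0,0,0],[108,-63,0,0,0],[144,-84,0,0,0],[180,-105,0,0,0]]'; python3 -m jog '[[20,0,0,0,0],[26,0,0,0,0],[26,0,0,0,0],[26,0,0,0,0],[26,0,0,0,0]]'; python3 - <<'E'
from cell import robot
from h import *
s=robot.observe();T=tcpT(s);print(s["ee_pos"])
im,d=robot.grab_frame("wrist"); np.savez("w1.npz",im=im,d=d,T=T); cv2.imwrite("pics/w1.png",im[:,:,::-1])
E
```

```text
clock: 0.98
ee_pos: [0.4303, -0.2464, 0.2172]
tool_rot: [1.0, 0.001, 0.0, 0.0]
force: [0.5, -0.7, -0.4]
gripper_width: 1.004
clock: 1.4
ee_pos: [0.4538, -0.2486, 0.2172]
tool_rot: [1.0, 0.0, -0.0, 0.0]
force: [-0.6, 0.5, 0.1]
gripper_width: 1.002
[ 0.45382264 -0.24860662  0.21719899]
```

View pics/w1.png

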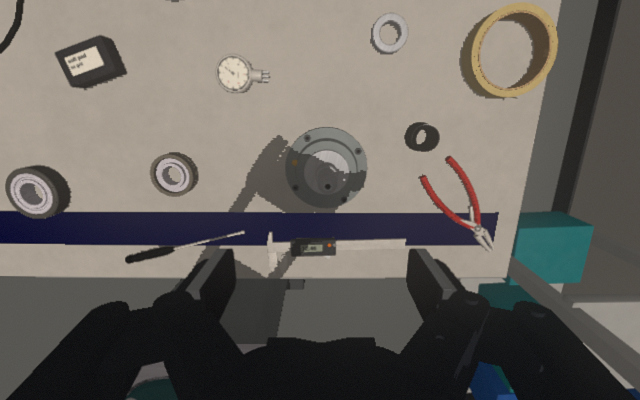

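The wrist view shows spindle foot at about (326,167), spacer (389,33), clock (236,73), bevel (174,174), roughing wheel (37,191), loupe (421,137) and pad (90,60). I'll fit circles to the contours cast onto planes.

```bash
cat >> h.py <<'E'
from scipy.optimize import least_squares
def fitc(P):
    f=lambda q:np.hypot(P[:,0]-q[0],P[:,1]-q[1])-q[2]
    r=least_squares(f,[*P[:,:2].mean(0),.03],loss="soft_l1",f_scale=.001)
    return r.x,np.sqrt(np.mean(f(r.x)**2))
def cloud(p,d,T):
    v,u=np.mgrid[:d.shape[0],:d.shape[1]]
    K=p["K"];x=np.c_[(u.ravel()-K[0,2])/K[0,0],(v.ravel()-K[1,2])/K[1,1]];s=x.copy()
    for _ in range(8): s=x/(1+p["k1"]*(s**2).sum(1,keepdims=True))
    P=np.c_[s,np.ones(len(s))]*d.ravel()[:,None]
    return (P@T[:3,:3].T+T[:3,3]).reshape(*d.shape,3)
E
python3 - <<'E'
from h import *
from cell import robot
pw=robot.camera_params("wrist");w=np.load("w1.npz");Tw=w["T"]@pw["mount"]
pt=robot.camera_params("top");t=np.load("top0.npz")
seeds={"spindle":(.455,-.247),"rough":(.4295,.1175),"bevel":(.4485,-.0645),"cap":(.664,-.087),"spacer":(.609,-.325)}
for cam,p,dd,T in [("top",pt,t["d"],pt["T"]),("wrist",pw,w["d"],Tw)]:
    C=cloud(p,dd,T); ok=dd>0
    tab=C[ok&(abs(C[...,2])<.01)]
    print(cam,"table med z",np.median(tab[:,2]))
    for n,s in seeds.items():
        m=ok&(np.hypot(C[...,0]-s[0],C[...,1]-s[1])<.045)
        z=C[...,2][m]
        if len(z)<50: continue
        print(n,len(z),"z pct",np.percentile(z,[5,50,90,99]).round(4))
        for lo,hi in ([(.026,.034),(.005,.013)] if n=="spindle" else [(.006,.04)]):
            mm=m&(C[...,2]>lo)&(C[...,2]<hi); Q=C[mm]
            if len(Q)>10: print("   ",lo,"bbox centre",((Q.max(0)+Q.min(0))/2).round(4),"size",np.ptp(Q,axis=0).round(4))
E
```

```text
top table med z -0.0003336805019487077
spindle 860 z pct [0.0077 0.022  0.0347 0.0955]
    0.026 bbox centre [ 0.4562 -0.2525  0.03  ] size [0.0589 0.0677 0.008 ]
    0.005 bbox centre [ 0.4542 -0.2407  0.009 ] size [0.0876 0.0746 0.0078]
rough 834 z pct [-0.0039  0.0112  0.0235  0.0267]
    0.006 bbox centre [0.4269 0.1228 0.0176] size [0.0651 0.0725 0.0225]
bevel 837 z pct [-0.005   0.0008  0.0171  0.0214]
    0.006 bbox centre [ 0.4463 -0.0572  0.0153] size [0.0603 0.0583 0.0183]
cap 806 z pct [-0.0046  0.0008  0.0232  0.029 ]
    0.006 bbox centre [ 0.6646 -0.0806  0.0183] size [0.0566 0.0558 0.0246]
spacer 816 z pct [-0.0047 -0.0003  0.0096  0.0153]
    0.006 bbox centre [ 0.5987 -0.3307  0.0117] size [0.0662 0.0664 0.0112]
wrist table med z -0.0005343966092300478
spindle 26905 z pct [0.021  0.3124 0.3264 0.3303]
    0.026 bbox centre [ 0.4558 -0.2549  0.0301] size [0.0538 0.0528 0.0073]
    0.005 bbox centre [ 0.4549 -0.2408  0.01  ] size [0.0895 0.0752 0.0061]
rough 3820 z pct [-0.0013  0.0165  0.022   0.023 ]
    0.006 bbox centre [0.4284 0.1186 0.0151] size [0.0677 0.0682 0.0181]
bevel 3630 z pct [-0.0017  0.0002  0.0176  0.0189]
    0.006 bbox centre [ 0.4498 -0.0622  0.0131] size [0.0538 0.0551 0.0141]
cap 1471 z pct [-0.0019 -0.0006  0.0005  0.0013]
spacer 5053 z pct [-0.0019 -0.0004  0.0113  0.0128]
    0.006 bbox centre [ 0.6097 -0.325   0.0101] size [0.0405 0.0395 0.0077]
```

```bash
cat > meas.py <<'E'
from h import *
def meas(C,ok,seed,lo,hi,r):
    m=ok&(np.hypot(C[...,0]-seed[0],C[...,1]-seed[1])<r)&(C[...,2]>lo)&(C[...,2]<hi)
    Q=C[m]
    if len(Q)<15: return None
    hull=cv2.convexHull(Q[:,:2].astype(np.float32)).reshape(-1,2)
    c,rms=fitc(hull); (mx,my),mr=cv2.minEnclosingCircle(Q[:,:2].astype(np.float32))
    return len(Q),"fit",c.round(4),"rms",round(rms,4),"mec",np.round([mx,my,mr],4),"medz",np.median(Q[:,2]).round(4)
E
python3 - <<'E'
from meas import *
from cell import robot
pw=robot.camera_params("wrist");w=np.load("w1.npz");Tw=w["T"]@pw["mount"]
C=cloud(pw,w["d"],Tw);ok=w["d"]>0
for n,s,lo,hi,r in [("foot",(.456,-.253),.006,.012,.065),("body",(.456,-.253),.019,.025,.05),("flange",(.456,-.253),.027,.033,.04),("shaft",(.456,-.253),.06,.099,.03),("nose",(.456,-.253),.092,.1,.03),("rough",(.4284,.1186),.012,.026,.045),("bevel",(.4498,-.0622),.012,.022,.04),("spacer",(.6097,-.325),.009,.016,.03)]:
    print(n,meas(C,ok,s,lo,hi,r))
E
```

```text
foot (2100, 'fit', array([ 0.4562, -0.2547,  0.0517]), 'rms', np.float64(0.0002), 'mec', array([ 0.4561, -0.2546,  0.0521]), 'medz', np.float64(0.0096))
body (1304, 'fit', array([ 0.4562, -0.2547,  0.0372]), 'rms', np.float64(0.0008), 'mec', array([ 0.4564, -0.2521,  0.04  ]), 'medz', np.float64(0.0216))
flange (1010, 'fit', array([ 0.456 , -0.2547,  0.0268]), 'rms', np.float64(0.0002), 'mec', array([ 0.4559, -0.2547,  0.0272]), 'medz', np.float64(0.0297))
shaft (383, 'fit', array([ 0.4561, -0.2547,  0.0099]), 'rms', np.float64(0.0002), 'mec', array([ 0.456 , -0.2549,  0.0102]), 'medz', np.float64(0.0894))
nose (132, 'fit', array([ 0.4561, -0.2547,  0.0063]), 'rms', np.float64(0.0004), 'mec', array([ 0.4555, -0.2548,  0.0063]), 'medz', np.float64(0.0949))
rough (2164, 'fit', array([0.4281, 0.1187, 0.0343]), 'rms', np.float64(0.0003), 'mec', array([0.4281, 0.1186, 0.035 ]), 'medz', np.float64(0.0209))
bevel (1066, 'fit', array([ 0.4499, -0.0624,  0.0273]), 'rms', np.float64(0.0003), 'mec', array([ 0.45  , -0.0623,  0.0278]), 'medz', np.float64(0.0171))
spacer (774, 'fit', array([ 0.61  , -0.3253,  0.0201]), 'rms', np.float64(0.0002), 'mec', array([ 0.61  , -0.3255,  0.0207]), 'medz', np.float64(0.0116))
```

```bash
python3 -m jog '[[0,-37,0,0,0],[-5,-75,0,0,0],[-10,-112,0,0,0],[-15,-150,10,0,0],[-20,-188,25,0,0]]'; python3 -m jog '[[-3,-37,15,0,0],[-6,-75,35,0,0],[-6,-112,55,0,0],[-6,-150,75,0,0],[-6,-179,92,0,0]]';python3 -m jog '[[0,0,0,0,0],[0,0,0,0,0],[0,0,0,0,0],[0,0,0,0,0],[0,0,0,0,0]]'; python3 - <<'E'
from cell import robot
from meas import *
s=robot.observe();T=tcpT(s);print(s["ee_pos"])
im,d=robot.grab_frame("wrist"); np.savez("w2.npz",im=im,d=d,T=T); cv2.imwrite("pics/w2.png",im[:,:,::-1])
pw=robot.camera_params("wrist");C=cloud(pw,d,T@pw["mount"])
print(meas(C,d>0,(.4281,.1186),.012,.026,.045))
# fingers: points in tool frame
Q=C[(d>0)]-T[:3,3]; Q=Q@T[:3,:3]
f=Q[(Q[:,2]>-.05)&(abs(Q[:,1])<.06)&(Q[:,2]<.03)&(abs(Q[:,0])<.03)]
for sg in (1,-1):
    g=f[f[:,1]*sg>.02]; i=np.percentile(g[:,2],[50,95,99.5]); print(sg,len(g),i, np.percentile(g[:,1]*sg,[.5,5,50]))
E
```

```text
clock: 1.87
ee_pos: [0.4345, -0.0599, 0.1941]
tool_rot: [1.0, -0.001, 0.002, 0.001]
force: [1.9, 0.5, 0.4]
gripper_width: 1.003
clock: 2.28
ee_pos: [0.4275, 0.12, 0.0999]
tool_rot: [1.0, 0.0, 0.001, -0.0]
force: [0.2, -0.9, 0.1]
gripper_width: 1.001
clock: 2.7
ee_pos: [0.4293, 0.1176, 0.1015]
tool_rot: [1.0, -0.0, 0.001, 0.0]
force: [0.0, -0.1, 0.6]
gripper_width: 1.0
[0.42927933 0.11756168 0.10152648]
(4082, 'fit', array([0.4272, 0.1199, 0.0339]), 'rms', np.float64(0.0002), 'mec', array([0.427 , 0.12  , 0.0344]), 'medz', np.float64(0.0211))
1 1242 [-0.04083334 -0.02945898 -0.02703257] [0.04232538 0.04251895 0.04298417]
-1 1200 [-0.04108855 -0.02949459 -0.02713599] [0.04196433 0.04217447 0.04274364]
```

View pics/w2.png

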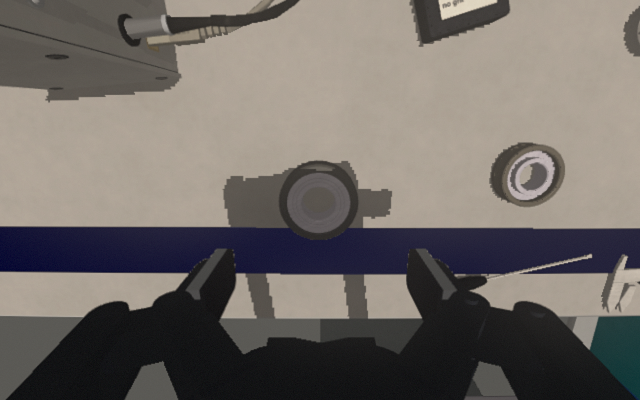

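```bash
python3 - <<'E'
from cell import robot
from meas import *
w=np.load("w2.npz");T=w["T"];d=w["d"];pw=robot.camera_params("wrist");C=cloud(pw,d,T@pw["mount"])
Q=(C-T[:3,3])@T[:3,:3]
for u,v in [(222,252),(228,255),(215,260),(230,270),(225,285),(200,280),(190,295),(412,253),(420,262),(415,280)]: print((u,v),d[v,u],Q[v,u].round(4))
E
```

```text
(222, 252) 0.13492504 [ 0.0108 -0.0454 -0.0341]
(228, 255) 0.1351116 [ 0.0094 -0.0427 -0.0344]
(215, 260) 0.12724966 [ 0.011  -0.0459 -0.0421]
(230, 270) 0.13635635 [ 0.0021 -0.0422 -0.0352]
(225, 285) 0.13141969 [-0.0018 -0.043  -0.0416]
(200, 280) 0.11202391 [ 0.0111 -0.0462 -0.058 ]
(190, 295) 0.101381466 [ 0.012  -0.0453 -0.0688]
(412, 253) 0.13665256 [ 0.0095  0.0427 -0.0327]
(420, 262) 0.12457357 [ 0.0114  0.0424 -0.0447]
(415, 280) 0.13272692 [-0.0004  0.0429 -0.0397]
```

```bash
python3 -m jog '[[0,0,0,0,0.6],[0,0,0,0,0.6],[0,0,0,0,0.6],[0,0,0,0,0.6],[0,0,0,0,0.6]]'; python3 - <<'E'
from cell import robot
from meas import *
s=robot.observe();T=tcpT(s);print(s["ee_pos"])
im,d=robot.grab_frame("wrist"); np.savez("w3.npz",im=im,d=d,T=T); cv2.imwrite("pics/w3.png",im[:,:,::-1])
pw=robot.camera_params("wrist");C=cloud(pw,d,T@pw["mount"])
Q=(C-T[:3,3])@T[:3,:3]
m=(d>0)&(Q[...,2]<.05)&(abs(Q[...,1])<.06)&(Q[...,0]<.03)
v,u=np.nonzero(m); 
for sg in (-1,1):
    k=(Q[v,u,1]*sg>0)&(Q[v,u,2]>-.06); i=np.argsort(-Q[v,u,2][k])[:400:50]
    for j in i: print(u[k][j],v[k][j],Q[v[k][j],u[k][j]].round(4))
E
```

```text
clock: 3.17
ee_pos: [0.4284, 0.1189, 0.1003]
tool_rot: [1.0, 0.001, 0.0, 0.0]
force: [-0.4, 0.3, 0.7]
gripper_width: 0.402
[0.42835442 0.11885935 0.10029283]
288 242 [ 0.0066 -0.0172 -0.0145]
280 238 [ 0.0113 -0.0206 -0.0196]
287 267 [-0.0041 -0.0173 -0.0217]
264 249 [ 0.007  -0.0282 -0.0234]
260 251 [ 0.0068 -0.0299 -0.0252]
267 252 [ 0.0071 -0.0262 -0.0268]
285 254 [ 0.0068 -0.0172 -0.0283]
285 263 [ 0.0026 -0.0172 -0.0296]
353 242 [ 0.0069  0.017  -0.0151]
354 241 [ 0.0096  0.017  -0.0196]
377 247 [ 0.0072  0.0285 -0.0217]
375 250 [ 0.0065  0.0272 -0.0236]
355 257 [ 0.0034  0.0171 -0.0251]
355 258 [ 0.0036  0.0169 -0.0265]
360 246 [ 0.011   0.0189 -0.0282]
382 255 [ 0.0069  0.0294 -0.0297]
```

View pics/w3.png

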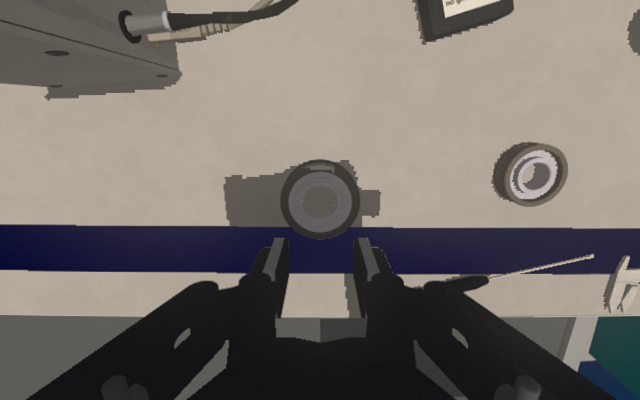

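```bash
python3 - <<'E'
from cell import robot
from meas import *
s=robot.observe();T=tcpT(s)
im,d=robot.grab_frame("scene"); np.savez("s3.npz",im=im,d=d)
p=robot.camera_params("scene");C=cloud(p,d,p["T"])
m=(d>0)&(np.hypot(C[...,0]-.428,C[...,1]-.119)<.07)&(C[...,2]>.035)
v,u=np.nonzero(m); print(len(v)); 
if len(v):
    z=C[v,u,2]; print(np.percentile(z,[0,1,5,20,50])); print(u.min(),u.max(),v.min(),v.max())
    k=np.argsort(z)[:30:3]
    for j in k: print(u[j],v[j],C[v[j],u[j]].round(4))
uv=proj(p,T[:3,3])[0]; print("tcp px",uv)
u0,v0=map(int,uv)
cv2.imwrite("pics/s3.png",cv2.resize(im[max(v0-70,0):v0+70,u0-90:u0+90,::-1],None,fx=4,fy=4,interpolation=cv2.INTER_CUBIC))
E
```

```text
5725
[0.11757063 0.13015827 0.16882345 0.25579112 0.42149821]
244 320 111 264
290 251 [0.4301 0.1003 0.1176]
293 252 [0.4223 0.0986 0.1189]
281 264 [0.4177 0.1421 0.1201]
292 252 [0.4231 0.1011 0.1206]
294 253 [0.4173 0.1005 0.1213]
280 263 [0.4202 0.1426 0.1219]
282 263 [0.4167 0.1398 0.1224]
278 263 [0.4222 0.1468 0.1243]
293 251 [0.421  0.0999 0.1249]
287 247 [0.4385 0.1013 0.1259]
tcp px [285.04516583 260.87971576]
```

View pics/s3.png

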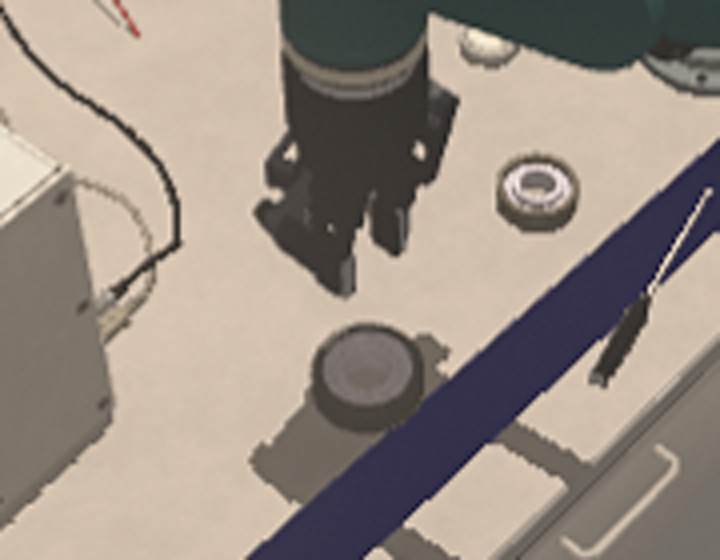

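Both the wrist and scene cameras put the fingertips about 15 mm behind the reported TCP, where the description puts them 19 mm ahead. Wheel and table heights agree in both cameras, so I'll go by the seen tips, descend in stages and check.

```bash
python3 -m jog '[[0,0,0,0,0],[0,0,0,0,0],[0,0,20,0,0],[0,0,40,0,0],[0,0,60,0,0]]';python3 -m jog '[[0,0,5,0,0],[0,0,10,0,0],[0,0,15,0,0],[0,0,15,0,0],[0,0,15,0,0]]'; cat > tips.py <<'E'
from cell import robot
from meas import *
import sys
n=sys.argv[1]; cam=sys.argv[2] if len(sys.argv)>2 else "scene"
s=robot.observe();T=tcpT(s);print(s["ee_pos"].round(4),"w",round(s["gripper_width"],3),"F",s["force"].round(1))
im,d=robot.grab_frame(cam);p=robot.camera_params(cam)
np.savez(n+".npz",im=im,d=d,T=T)
if cam=="wrist":
    cv2.imwrite(f"pics/{n}.png",im[:,:,::-1])
else:
    uv=proj(p,T[:3,3]+[0,0,.03])[0].astype(int)
    u0=np.clip(uv[0],90,549);v0=np.clip(uv[1],70,329)
    cv2.imwrite(f"pics/{n}.png",cv2.resize(im[v0-70:v0+70,u0-90:u0+90,::-1],None,fx=4,fy=4,interpolation=cv2.INTER_CUBIC))
E
python3 tips.py s4; python3 tips.py w4 wrist
```

```text
clock: 3.68
ee_pos: [0.4288, 0.1191, 0.0401]
tool_rot: [1.0, 0.001, 0.001, -0.0]
force: [-0.2, 0.2, 0.2]
gripper_width: 0.998
clock: 4.1
ee_pos: [0.429, 0.1191, 0.026]
tool_rot: [1.0, 0.001, 0.001, -0.0]
force: [0.1, 0.1, -0.3]
gripper_width: 1.001
[0.429  0.1191 0.026 ] w 1.001 F [ 0.1  0.1 -0.3]
[0.4291 0.1191 0.0263] w 1.0 F [-0.5  0.2 -0.2]
```

View pics/s4.png

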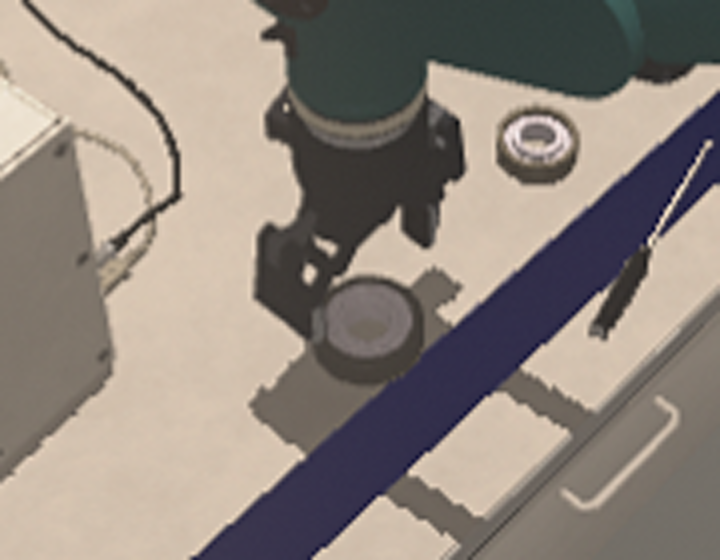

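View pics/w4.png

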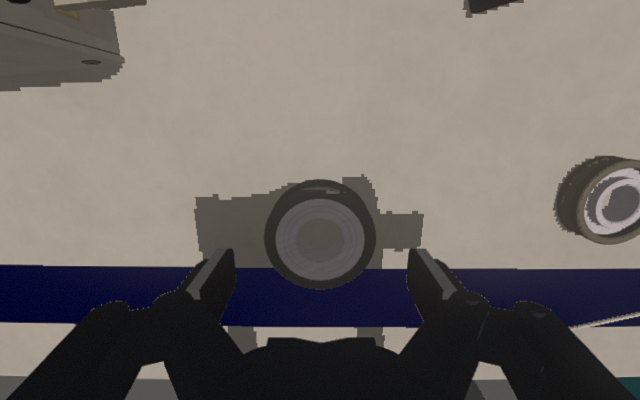

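Fingers are open and straddling the wheel (320,235), with the tips still above it. I'll go lower.

```bash
python3 -m jog '[[0,0,10,0,0],[0,0,20,0,0],[0,0,27,0,0],[0,0,27,0,0],[0,0,27,0,0]]'; python3 tips.py s5; python3 tips.py w5 wrist
```

```text
clock: 4.62
ee_pos: [0.4274, 0.1188, -0.0029]
tool_rot: [1.0, 0.001, -0.001, 0.0]
force: [-0.6, 0.4, -0.6]
gripper_width: 1.0
[ 0.4274  0.1188 -0.0029] w 1.0 F [-0.6  0.4 -0.6]
[ 0.428   0.1189 -0.0022] w 0.997 F [-0.4 -0.1  0. ]
```

View pics/s5.png

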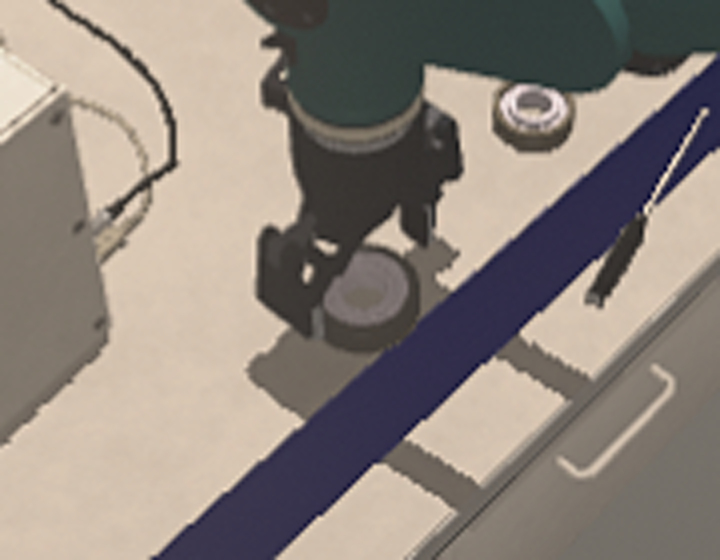

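View pics/w5.png

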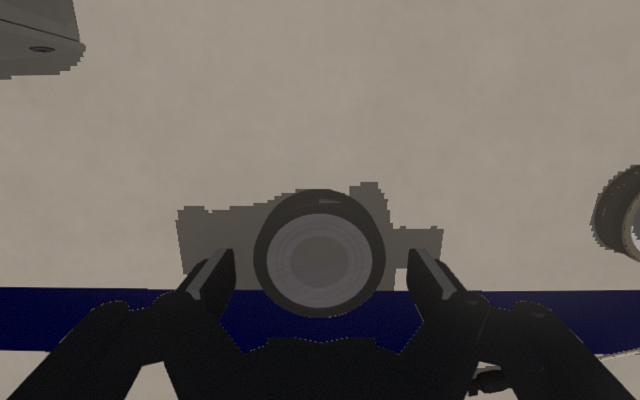

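```bash
python3 -m jog '[[0,0,6,0,0],[0,0,11,0,0],[0,0,11,0,0.1],[0,0,11,0,0.5],[0,0,11,0,0.5]]'; python3 -m jog '[[0,0,0,0,0.5],[0,0,0,0,0.5],[0,0,0,0,0.5],[0,0,0,0,0.5],[0,0,0,0,0.5]]'; python3 tips.py s6; python3 tips.py w6 wrist
```

```text
clock: 5.13
ee_pos: [0.4286, 0.1191, -0.0124]
tool_rot: [1.0, 0.001, 0.0, -0.0]
force: [1.0, 0.8, 0.4]
gripper_width: 0.772
clock: 5.55
ee_pos: [0.4286, 0.1191, -0.0124]
tool_rot: [1.0, 0.001, 0.0, -0.0]
force: [0.2, 0.6, 1.7]
gripper_width: 0.768
[ 0.4286  0.1191 -0.0124] w 0.768 F [0.2 0.6 1.7]
[ 0.4286  0.1191 -0.0124] w 0.769 F [0.1 0.3 1.3]
```

View pics/s6.png

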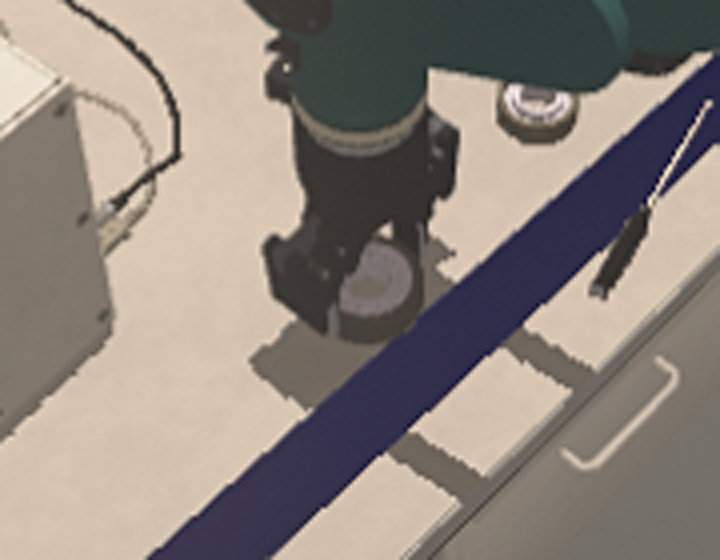

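View pics/w6.png

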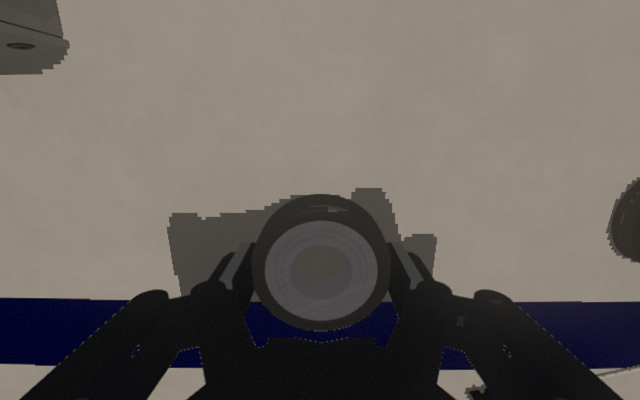

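```bash
python3 -m jog '[[0,0,-10,0,0.5],[0,0,-35,0,0.5],[0,0,-65,0,0.5],[0,0,-95,0,0.5],[0,0,-125,0,0.5]]'; python3 -m jog '[[0,0,0,0,0.5],[0,10,0,0,0.5],[0,35,0,0,0.5],[5,65,0,0,0.5],[10,100,0,0,0.5]]';python3 -m jog '[[5,30,0,0,0.5],[10,65,0,0,0.5],[15,100,0,0,0.5],[18,125,0,0,0.5],[18,140,0,0,0.5]]'; python3 - <<'E'
from meas import *
from cell import robot
import subprocess
E
python3 tips.py w7 wrist
```

```text
clock: 6.07
ee_pos: [0.4271, 0.1185, 0.1128]
tool_rot: [1.0, 0.001, -0.001, 0.001]
force: [0.2, -0.5, -3.9]
gripper_width: 0.767
clock: 6.48
ee_pos: [0.4362, 0.0182, 0.1094]
tool_rot: [1.0, 0.002, -0.003, -0.0]
force: [1.4, -1.0, -3.6]
gripper_width: 0.766
clock: 6.9
ee_pos: [0.4547, -0.1242, 0.1092]
tool_rot: [1.0, -0.001, -0.003, -0.0]
force: [-0.4, 1.0, -3.4]
gripper_width: 0.77
[ 0.4547 -0.1242  0.1092] w 0.77 F [-0.4  1.  -3.4]
```

View pics/w7.png

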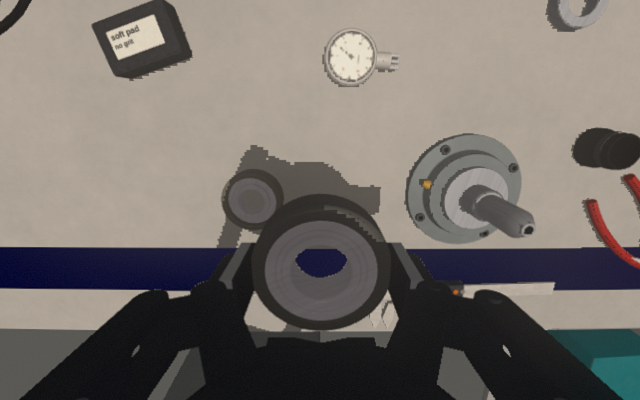

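```bash
cat > held.py <<'E'
from cell import robot
from meas import *
import sys
n=sys.argv[1]; r=float(sys.argv[2]); 
s=robot.observe();T=tcpT(s);print(s["ee_pos"].round(4),s["tool_rot"].round(4),"w",round(s["gripper_width"],3),"F",s["force"].round(1))
w=None
if len(sys.argv)>3: w=np.load(n+".npz"); im,d,T=w["im"],w["d"],w["T"]
else:
    im,d=robot.grab_frame("wrist"); np.savez(n+".npz",im=im,d=d,T=T); cv2.imwrite(f"pics/{n}.png",im[:,:,::-1])
pw=robot.camera_params("wrist"); C=cloud(pw,d,T@pw["mount"]); ok=d>0
Q=(C-T[:3,3])@T[:3,:3]
m=ok&(np.hypot(Q[...,0],Q[...,1])<r)&(Q[...,2]>-.06)&(Q[...,2]<.03)
z=Q[...,2][m]; h,e=np.histogram(z,bins=np.arange(-.06,.03,.001)); k=h.argmax(); zt=np.median(z[abs(z-e[k]-.0005)<.002])
m2=m&(abs(Q[...,2]-zt)<.003); P=Q[m2]
hull=cv2.convexHull(P[:,:2].astype(np.float32)).reshape(-1,2)
A=np.c_[P[:,:2],np.ones(len(P))]; pl=np.linalg.lstsq(A,P[:,2],rcond=None)[0]
print("top z tool",zt.round(4),"fit",fitc(hull),"mec",cv2.minEnclosingCircle(P[:,:2].astype(np.float32)),"tilt",pl[:2].round(3),len(P))
print("spindle nose",meas(C,ok,(.4561,-.2547),.085,.1,.03)); print("foot",meas(C,ok,(.456,-.2547),.006,.012,.065))
E
python3 held.py w7 0.0345 x
```

```text
[ 0.4545 -0.1259  0.1092] [ 1.     -0.0013 -0.0031  0.0011] w 0.77 F [ 0.3 -2.7 -3.2]
top z tool -0.0336 fit (array([-3.62657552e-04,  2.76082764e-05,  3.38828156e-02]), np.float64(0.00029211000663414456)) mec ((5.899515144847101e-06, 3.1399020372191444e-05), 0.03451677784323692) tilt [-0.001  0.   ] 11825
spindle nose (718, 'fit', array([ 0.4561, -0.254 ,  0.0098]), 'rms', np.float64(0.0009), 'mec', array([ 0.4558, -0.2542,  0.0104]), 'medz', np.float64(0.0909))
foot (3548, 'fit', array([ 0.456 , -0.2551,  0.0521]), 'rms', np.float64(0.0002), 'mec', array([ 0.4561, -0.2552,  0.0527]), 'medz', np.float64(0.0095))
```

```bash
python3 -m jog '[[1,35,0,0,0.5],[2,70,0,0,0.5],[2,105,0,0,0.5],[2,122,0,0,0.5],[2,129,0,0,0.5]]';python3 -m jog '[[0,0,0,0,0.5],[0,0,0,0,0.5],[0,0,0,0,0.5],[0,0,0,0,0.5],[0,0,0,0,0.5]]'; python3 held.py w8 0.0345
```

```text
clock: 7.37
ee_pos: [0.4567, -0.2522, 0.1093]
tool_rot: [1.0, -0.001, -0.003, -0.001]
force: [0.5, 0.6, -3.8]
gripper_width: 0.771
clock: 7.78
ee_pos: [0.459, -0.2488, 0.1123]
tool_rot: [1.0, 0.002, -0.0, -0.0]
force: [-0.3, -0.1, -2.9]
gripper_width: 0.767
[ 0.459  -0.2488  0.1123] [ 1.0e+00  1.8e-03 -1.0e-04 -1.0e-04] w 0.767 F [-0.3 -0.1 -2.9]
top z tool -0.0336 fit (array([-3.61159482e-04, -3.67442071e-05,  3.39024394e-02]), np.float64(0.0003011038716416148)) mec ((8.580874418839812e-05, -5.512979896593606e-06), 0.034575074911117554) tilt [-0.001 -0.   ] 11795
spindle nose None
foot (2628, 'fit', array([ 0.4562, -0.2549,  0.0517]), 'rms', np.float64(0.0002), 'mec', array([ 0.4559, -0.2548,  0.0521]), 'medz', np.float64(0.0096))
```

View pics/w8.png

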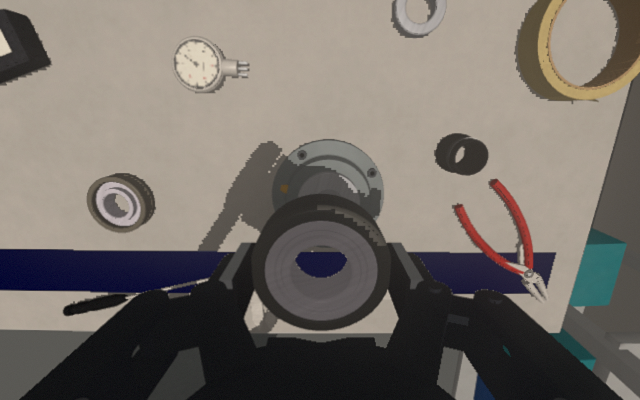

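```bash
python3 -m jog '[[-3,6,0,0,0.5],[-3,6,0,0,0.5],[-3,6,0,0,0.5],[-3,6,0,0,0.5],[-3,6,0,0,0.5]]';python3 -m jog '[[0,0,0,0,0.5],[0,0,0,0,0.5],[0,0,0,0,0.5],[0,0,0,0,0.5],[0,0,0,0,0.5]]'
```

```text
clock: 8.25
ee_pos: [0.456, -0.256, 0.1124]
tool_rot: [1.0, 0.001, 0.0, 0.0]
force: [-0.2, -0.1, -3.2]
gripper_width: 0.769
clock: 8.67
ee_pos: [0.456, -0.256, 0.1123]
tool_rot: [1.0, 0.001, 0.0, 0.0]
force: [0.3, -0.9, -3.1]
gripper_width: 0.767
```

```bash
python3 -m jog '[[0,-1,8,0,0.5],[0,-1,20,0,0.5],[0,-1,32,0,0.5],[0,-1,44,0,0.5],[0,-1,50,0,0.5]]';python3 -m jog '[[0,0,4,0,0.5],[0,0,8,0,0.5],[0,0,12,0,0.5],[0,0,16,0,0.5],[0,0,16,0,0.5]]'
```

```text
clock: 9.08
ee_pos: [0.4544, -0.2538, 0.0589]
tool_rot: [1.0, 0.001, -0.002, -0.001]
force: [-0.5, -0.0, -3.7]
gripper_width: 0.771
clock: 9.5
ee_pos: [0.4557, -0.2548, 0.0457]
tool_rot: [1.0, 0.001, -0.0, -0.0]
force: [0.0, 0.0, -2.3]
gripper_width: 0.77
```

```bash
python3 -m jog '[[0,0,2,0,0.5],[0,0,4,0,0.5],[0,0,6,0,0.5],[0,0,8,0,0.5],[0,0,10,0,0.5]]';python3 -m jog '[[0,0,2,0,0.5],[0,0,4,0,0.5],[0,0,6,0,0.5],[0,0,8,0,0.5],[0,0,10,0,0.5]]';python3 -m jog '[[0,0,2,0,0.5],[0,0,4,0,0.5],[0,0,6,0,0.5],[0,0,6,0,0.5],[0,0,6,0,0.5]]'
```

```text
clock: 9.92
ee_pos: [0.4561, -0.2551, 0.0363]
tool_rot: [1.0, 0.001, 0.0, 0.0]
force: [-1.3, 0.1, -2.6]
gripper_width: 0.766
clock: 10.33
ee_pos: [0.456, -0.255, 0.0261]
tool_rot: [1.0, 0.001, 0.0, 0.0]
force: [0.3, -0.2, -3.1]
gripper_width: 0.769
clock: 10.75
ee_pos: [0.4559, -0.2549, 0.0201]
tool_rot: [1.0, 0.001, -0.0, -0.0]
force: [-0.2, -0.3, -2.8]
gripper_width: 0.768
```

Very clean. A little more to touch.

```bash
python3 -m jog '[[0,0,1,0,0.5],[0,0,1,0,0.5],[0,0,2,0,0.5],[0,0,2,0,0.5],[0,0,2,0,0.5]]'; python3 tips.py s9; python3 held.py w9 0.0345
```

```text
clock: 11.17
ee_pos: [0.456, -0.255, 0.0183]
tool_rot: [1.0, 0.001, -0.0, 0.0]
force: [0.1, 0.5, -2.7]
gripper_width: 0.766
[ 0.456  -0.255   0.0183] w 0.766 F [ 0.1  0.5 -2.7]
[ 0.456  -0.255   0.0183] [1.e+00 9.e-04 0.e+00 1.e-04] w 0.769 F [ 0.9  0.2 -3.9]
top z tool -0.0336 fit (array([-2.97774580e-04, -9.46506397e-05,  3.38650484e-02]), np.float64(0.0003270283066005887)) mec ((3.0671046260977164e-05, -7.286816526175244e-06), 0.034570854157209396) tilt [ 0. -0.] 10512
spindle nose (1952, 'fit', array([ 0.4549, -0.2424,  0.0218]), 'rms', np.float64(0.0045), 'mec', array([ 0.4621, -0.2468,  0.0202]), 'medz', np.float64(0.0904))
foot (5372, 'fit', array([ 0.4561, -0.255 ,  0.0518]), 'rms', np.float64(0.0001), 'mec', array([ 0.4569, -0.2551,  0.0521]), 'medz', np.float64(0.0097))
```

View pics/s9.png

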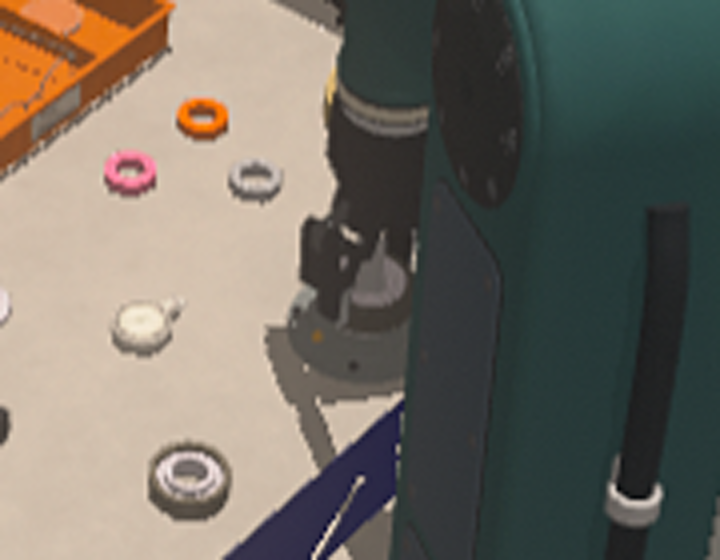

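```bash
python3 -m jog '[[0,0,0.5,0,0.5],[0,0,1,0,0.5],[0,0,1,0,0.5],[0,0,1,0,0.5],[0,0,1,0,0.5]]'; python3 -m jog '[[0,0,0,0,0.5],[0,0,0,0,0.4],[0,0,0,0,0.2],[0,0,0,0,0],[0,0,0,0,0]]';  python3 -m jog '[[0,0,0,0,0],[0,0,0,0,0],[0,0,-15,0,0],[0,0,-35,0,0],[0,0,-60,0,0]]'; python3 -m jog '[[0,0,-30,0,0],[0,0,-60,0,0],[0,0,-90,0,0],[0,0,-90,0,0],[0,0,-90,0,0]]'; python3 tips.py w10 wrist; python3 - <<'E'
from cell import robot
from meas import *
w=np.load("w10.npz");pw=robot.camera_params("wrist");d=w["d"];C=cloud(pw,d,w["T"]@pw["mount"])
print(meas(C,d>0,(.456,-.2549),.048,.056,.045));print(meas(C,d>0,(.456,-.2549),.006,.012,.065));print(meas(C,d>0,(.61,-.3253),.009,.016,.03))
E
```

```text
clock: 11.68
ee_pos: [0.4561, -0.2551, 0.0176]
tool_rot: [1.0, 0.001, 0.0, 0.0]
force: [-0.3, 0.2, -0.4]
gripper_width: 0.768
clock: 12.1
ee_pos: [0.4564, -0.2553, 0.0177]
tool_rot: [1.0, 0.001, 0.0, 0.0]
force: [0.2, 0.1, 0.4]
gripper_width: 0.998
clock: 12.52
ee_pos: [0.4548, -0.2542, 0.0762]
tool_rot: [1.0, 0.001, -0.002, -0.001]
force: [0.2, 0.7, 0.5]
gripper_width: 1.0
clock: 12.93
ee_pos: [0.4573, -0.2559, 0.1702]
tool_rot: [1.0, 0.001, 0.002, 0.002]
force: [0.0, 0.0, 0.5]
gripper_width: 1.001
[ 0.4573 -0.2559  0.1702] w 1.001 F [0.  0.  0.5]
(2998, 'fit', array([ 0.4555, -0.2549,  0.0338]), 'rms', np.float64(0.0002), 'mec', array([ 0.4553, -0.2552,  0.0343]), 'medz', np.float64(0.0511))
(2153, 'fit', array([ 0.4562, -0.2548,  0.0517]), 'rms', np.float64(0.0002), 'mec', array([ 0.4559, -0.2547,  0.0522]), 'medz', np.float64(0.0095))
(1007, 'fit', array([ 0.6096, -0.3251,  0.0199]), 'rms', np.float64(0.0002), 'mec', array([ 0.6097, -0.3253,  0.0203]), 'medz', np.float64(0.0116))
```

View pics/w10.png

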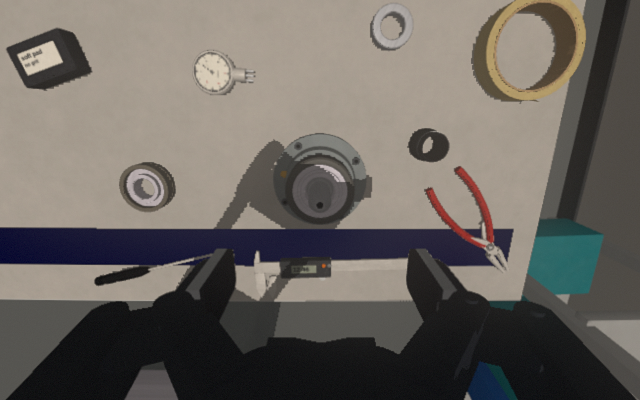

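```bash
python3 -m jog '[[31,14,0,0,0.4],[62,28,0,0,0.4],[93,42,20,0,0.4],[124,56,45,0,0.4],[153,69,70,0,0.4]]'; python3 -m jog '[[0,0,20,0,0.4],[0,0,40,0,0.4],[0,0,60,0,0.4],[0,0,65,0,0.4],[0,0,65,0,0.4]]'; python3 tips.py w11 wrist;  python3 - <<'E'
from cell import robot
from meas import *
w=np.load("w11.npz");pw=robot.camera_params("wrist");d=w["d"];T=w["T"];C=cloud(pw,d,T@pw["mount"])
print(meas(C,d>0,(.61,-.3253),.009,.016,.03))
Q=(C-T[:3,3])@T[:3,:3]
for sg in (-1,1):
    g=Q[(d>0)&(Q[...,1]*sg>.02)&(Q[...,1]*sg<.031)&(abs(Q[...,0])<.013)&(Q[...,2]>-.06)&(Q[...,2]<-.008)]
    print(sg,len(g),np.percentile(g[:,2],[90,97,99,100]).round(4),np.percentile(g[:,1]*sg,[1,5]).round(4))
E
```

```text
clock: 13.4
ee_pos: [0.61, -0.324, 0.0947]
tool_rot: [1.0, 0.001, -0.001, -0.0]
force: [0.4, 0.5, -0.3]
gripper_width: 0.597
clock: 13.82
ee_pos: [0.6065, -0.322, 0.0272]
tool_rot: [1.0, 0.001, -0.004, -0.002]
force: [0.4, -0.4, 0.7]
gripper_width: 0.598
[ 0.6065 -0.322   0.0272] w 0.598 F [ 0.4 -0.4  0.7]
(2011, 'fit', array([ 0.6103, -0.3251,  0.02  ]), 'rms', np.float64(0.0002), 'mec', array([ 0.6102, -0.325 ,  0.0203]), 'medz', np.float64(0.0116))
-1 1427 [-0.0248 -0.0204 -0.0186 -0.0165] [0.0255 0.0255]
1 1437 [-0.025  -0.0205 -0.0183 -0.0161] [0.0254 0.0255]
```

View pics/w11.png

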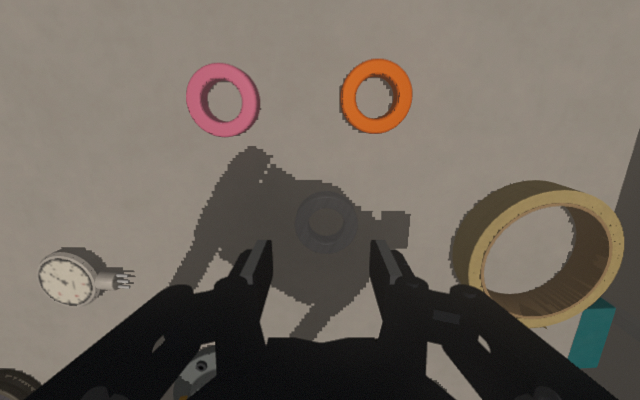

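The spacer is at (325,220), between the jaws, and the look-alikes are well clear. I'll align, settle and read.

```bash
python3 -m jog '[[0,0,0,0,0.4],[0,0,0,0,0.4],[0,0,0,0,0.4],[0,0,0,0,0.4],[0,0,0,0,0.4]]'
```

```text
clock: 14.28
ee_pos: [0.6096, -0.324, 0.0336]
tool_rot: [1.0, 0.001, 0.001, 0.001]
force: [0.0, 1.3, -1.6]
gripper_width: 0.599
```

```bash
python3 -m jog '[[0,1,10,0,0.4],[0,1,20,0,0.4],[0,1,30,0,0.4],[0,1,38,0,0.4],[0,1,42,0,0.4]]'; python3 -m jog '[[0,0,1,0,0.4],[0,0,2,0,0.4],[0,0,2,0,0.4],[0,0,2,0,0.4],[0,0,2,0,0.4]]'
```

```text
clock: 14.7
ee_pos: [0.6076, -0.3238, -0.0129]
tool_rot: [1.0, 0.001, -0.002, -0.001]
force: [-0.6, -0.1, 0.2]
gripper_width: 0.597
clock: 15.12
ee_pos: [0.6096, -0.325, -0.0108]
tool_rot: [1.0, 0.001, 0.001, 0.0]
force: [-0.2, -0.8, 0.7]
gripper_width: 0.603
```

Close, then check before lifting.

```bash
python3 -m jog '[[0,0,1,0,0.5],[0,0,1,0,0.8],[0,0,1,0,0.8],[0,0,1,0,0.8],[0,0,1,0,0.8]]'; python3 -m jog '[[0,0,0,0,0.8],[0,0,0,0,0.8],[0,0,-2,0,0.8],[0,0,-5,0,0.8],[0,0,-10,0,0.8]]';python3 -m jog '[[0,0,-25,0,0.8],[0,0,-55,0,0.8],[0,0,-90,0,0.8],[0,0,-125,0,0.8],[0,0,-135,0,0.8]]'; python3 held.py w12 0.0195
```

```text
clock: 15.53
ee_pos: [0.6097, -0.3251, -0.0117]
tool_rot: [1.0, 0.001, 0.001, 0.001]
force: [0.5, -0.1, 4.9]
gripper_width: 0.433
clock: 15.95
ee_pos: [0.6079, -0.324, -0.0044]
tool_rot: [1.0, 0.001, -0.002, -0.001]
force: [0.4, 0.3, -0.3]
gripper_width: 0.429
clock: 16.37
ee_pos: [0.6115, -0.3262, 0.14]
tool_rot: [1.0, 0.001, 0.005, 0.003]
force: [0.7, -0.6, 1.8]
gripper_width: 0.433
[ 0.6115 -0.3262  0.14  ] [1.0e+00 9.0e-04 4.6e-03 3.0e-03] w 0.433 F [ 0.7 -0.6  1.8]
top z tool -0.0232 fit (array([ 1.43297222e-04, -4.30258792e-05,  1.93007671e-02]), np.float64(0.00016554082970616357)) mec ((-4.154402995482087e-05, -4.9193607992492616e-05), 0.019583500921726227) tilt [-0.006  0.002] 2697
spindle nose None
foot (599, 'fit', array([ 0.4573, -0.2555,  0.0508]), 'rms', np.float64(0.0018), 'mec', array([ 0.4623, -0.26  ,  0.0506]), 'medz', np.float64(0.0094))
```

View pics/w12.png

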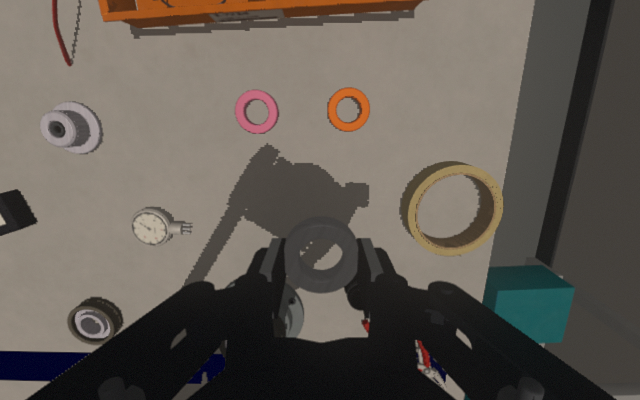

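```bash
python3 -m jog '[[-10,-5,0,0,0.8],[-45,-20,0,0,0.8],[-80,-36,0,0,0.8],[-115,-53,0,0,0.8],[-140,-65,0,0,0.8]]'; python3 -m jog '[[-10,-5,0,0,0.8],[-13,-6,0,0,0.8],[-13,-6,0,0,0.8],[-13,-6,0,0,0.8],[-13,-6,0,0,0.8]]'; python3 -m jog '[[0,0,0,0,0.8],[0,0,0,0,0.8],[0,0,0,0,0.8],[0,0,0,0,0.8],[0,0,0,0,0.8]]';python3 held.py w13 0.0195
```

```text
clock: 16.83
ee_pos: [0.4654, -0.2578, 0.1295]
tool_rot: [1.0, 0.001, -0.003, -0.002]
force: [-0.1, 0.1, -0.2]
gripper_width: 0.433
clock: 17.25
ee_pos: [0.4567, -0.2544, 0.1318]
tool_rot: [1.0, 0.001, -0.0, -0.0]
force: [0.1, 0.4, -0.1]
gripper_width: 0.434
clock: 17.67
ee_pos: [0.4562, -0.2541, 0.1322]
tool_rot: [1.0, 0.001, -0.0, -0.0]
force: [0.0, -0.2, -0.0]
gripper_width: 0.432
[ 0.4562 -0.2541  0.1322] [ 1.e+00  9.e-04 -0.e+00 -0.e+00] w 0.432 F [ 0.  -0.2 -0. ]
top z tool -0.0232 fit (array([ 9.79837207e-05, -2.33853462e-05,  1.93302309e-02]), np.float64(0.00016657869201666613)) mec ((1.0966346053464804e-05, 8.41836845211219e-06), 0.01955294981598854) tilt [-0.006  0.003] 2713
spindle nose (335, 'fit', array([ 0.4565, -0.255 ,  0.0096]), 'rms', np.float64(0.0002), 'mec', array([ 0.4567, -0.2551,  0.0099]), 'medz', np.float64(0.0898))
foot (2553, 'fit', array([ 0.4562, -0.2548,  0.0517]), 'rms', np.float64(0.0002), 'mec', array([ 0.4563, -0.2548,  0.0523]), 'medz', np.float64(0.0096))
```

View pics/w13.png

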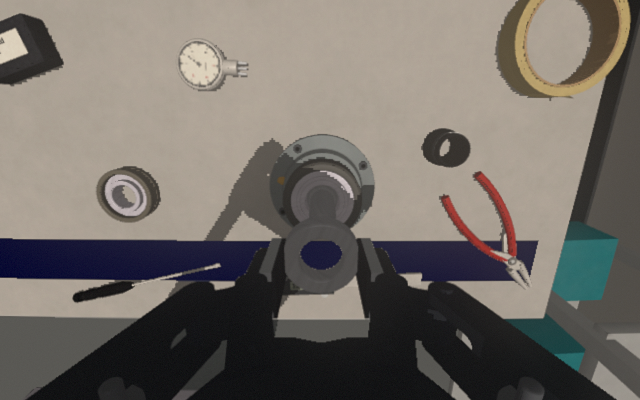

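```bash
python3 -m jog '[[0,0.8,8,0,0.8],[0,0.8,16,0,0.8],[0,0.8,24,0,0.8],[0,0.8,32,0,0.8],[0,0.8,38,0,0.8]]'; python3 -m jog '[[0,0,3,0,0.8],[0,0,6,0,0.8],[0,0,9,0,0.8],[0,0,12,0,0.8],[0,0,15,0,0.8]]';python3 -m jog '[[0,0,5,0,0.8],[0,0,10,0,0.8],[0,0,15,0,0.8],[0,0,20,0,0.8],[0,0,25,0,0.8]]'
```

```text
clock: 18.13
ee_pos: [0.4553, -0.2543, 0.0925]
tool_rot: [1.0, 0.001, -0.001, -0.001]
force: [0.0, -0.6, -0.8]
gripper_width: 0.432
clock: 18.55
ee_pos: [0.4562, -0.255, 0.0794]
tool_rot: [1.0, 0.001, 0.0, 0.0]
force: [-0.0, 0.2, -0.1]
gripper_width: 0.433
clock: 18.97
ee_pos: [0.4559, -0.2547, 0.0537]
tool_rot: [1.0, 0.001, -0.0, -0.0]
force: [0.8, 0.7, -1.1]
gripper_width: 0.433
```

```bash
python3 -m jog '[[0,0,3,0,0.8],[0,0,6,0,0.8],[0,0,9,0,0.8],[0,0,11,0,0.8],[0,0,11,0,0.8]]'; python3 -m jog '[[0,0,1,0,0.8],[0,0,2,0,0.8],[0,0,2,0,0.8],[0,0,2,0,0.8],[0,0,2,0,0.8]]'; python3 held.py w14 0.0195
```

```text
clock: 19.38
ee_pos: [0.4558, -0.2546, 0.0428]
tool_rot: [1.0, 0.001, -0.0, -0.0]
force: [0.1, 0.2, -0.7]
gripper_width: 0.436
clock: 19.8
ee_pos: [0.4561, -0.2549, 0.0414]
tool_rot: [1.0, 0.001, 0.0, 0.0]
force: [1.1, 0.1, -1.4]
gripper_width: 0.433
[ 0.4561 -0.2549  0.0414] [1.e+00 9.e-04 1.e-04 1.e-04] w 0.433 F [ 1.1  0.1 -1.4]
top z tool -0.0233 fit (array([ 1.46576260e-04, -3.36440890e-05,  1.92759865e-02]), np.float64(0.0002335583426995602)) mec ((2.4341512471437454e-05, 7.9423189163208e-06), 0.019516082480549812) tilt [-0.001  0.001] 2130
spindle nose (2959, 'fit', array([ 0.4644, -0.2545,  0.028 ]), 'rms', np.float64(0.0008), 'mec', array([ 0.463 , -0.2546,  0.0291]), 'medz', np.float64(0.0925))
foot (4695, 'fit', array([ 0.4562, -0.2549,  0.0518]), 'rms', np.float64(0.0001), 'mec', array([ 0.4559, -0.255 ,  0.0521]), 'medz', np.float64(0.0096))
```

```bash
python3 -m jog '[[0,0,0.5,0,0.8],[0,0,1,0,0.8],[0,0,1,0,0.8],[0,0,1,0,0.8],[0,0,1,0,0.8]]'; python3 -m jog '[[0,0,0,0,0.7],[0,0,0,0,0.6],[0,0,0,0,0.4],[0,0,0,0,0.4],[0,0,0,0,0.4]]'; python3 -m jog '[[0,0,-10,0,0.3],[0,0,-30,0,0.3],[0,0,-60,0,0.2],[0,0,-90,0,0],[0,0,-100,0,0]]'; python3 -m jog '[[0,0,-20,0,0],[0,0,-30,0,0],[0,0,-30,0,0],[0,0,-30,0,0],[0,0,-30,0,0]]'; python3 tips.py w15 wrist; python3 - <<'E'
from cell import robot
from meas import *
w=np.load("w15.npz");pw=robot.camera_params("wrist");d=w["d"];C=cloud(pw,d,w["T"]@pw["mount"])
for a in [((.456,-.2549),.061,.067,.03),((.456,-.2549),.048,.056,.045),((.456,-.2549),.006,.012,.065),((.45,-.0623),.012,.022,.04)]: print(meas(C,d>0,*a))
E
```

```text
clock: 20.27
ee_pos: [0.456, -0.2548, 0.0403]
tool_rot: [1.0, 0.001, 0.0, 0.0]
force: [0.6, 0.2, -0.8]
gripper_width: 0.433
clock: 20.68
ee_pos: [0.4561, -0.2548, 0.0404]
tool_rot: [1.0, 0.001, 0.0, 0.0]
force: [-1.0, 0.5, 0.0]
gripper_width: 0.598
clock: 21.1
ee_pos: [0.4582, -0.2563, 0.1465]
tool_rot: [1.0, 0.001, 0.004, 0.003]
force: [1.0, 0.9, 0.4]
gripper_width: 0.993
clock: 21.52
ee_pos: [0.4554, -0.2544, 0.1688]
tool_rot: [1.0, 0.001, -0.001, -0.001]
force: [-0.6, 0.4, -0.5]
gripper_width: 1.004
[ 0.4554 -0.2544  0.1688] w 1.004 F [-0.6  0.4 -0.5]
(815, 'fit', array([ 0.4568, -0.2545,  0.0198]), 'rms', np.float64(0.0002), 'mec', array([ 0.4566, -0.2545,  0.0201]), 'medz', np.float64(0.0636))
(2313, 'fit', array([ 0.4555, -0.2549,  0.0338]), 'rms', np.float64(0.0002), 'mec', array([ 0.4552, -0.2547,  0.0343]), 'medz', np.float64(0.0512))
(2196, 'fit', array([ 0.4561, -0.2548,  0.0517]), 'rms', np.float64(0.0002), 'mec', array([ 0.456 , -0.2548,  0.0521]), 'medz', np.float64(0.0096))
(1418, 'fit', array([ 0.45  , -0.0627,  0.0269]), 'rms', np.float64(0.0002), 'mec', array([ 0.4498, -0.0626,  0.0274]), 'medz', np.float64(0.017))
```

View pics/w15.png

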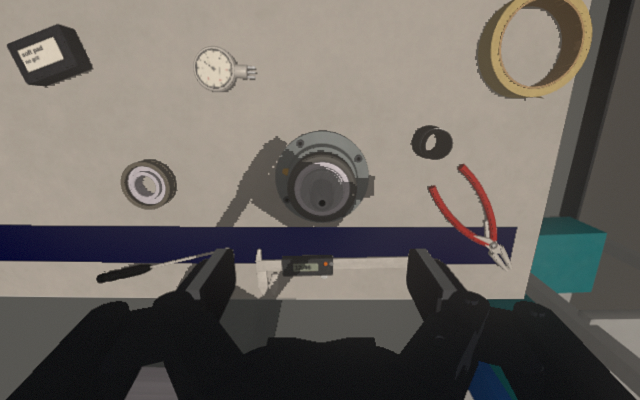

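```bash
python3 -m jog '[[0,-20,0,0,0.15],[-2,-60,0,0,0.15],[-4,-100,10,0,0.15],[-5,-140,40,0,0.15],[-5,-175,70,0,0.15]]'; python3 -m jog '[[0,-12,20,0,0.15],[0,-17,45,0,0.15],[0,-17,62,0,0.15],[0,-17,65,0,0.15],[0,-17,65,0,0.15]]'; python3 -m jog '[[0,0,0,0,0.15],[0,0,0,0,0.15],[0,0,0,0,0.15],[0,0,0,0,0.15],[0,0,0,0,0.15]]';  python3 tips.py w16 wrist; python3 - <<'E'
from cell import robot
from meas import *
w=np.load("w16.npz");pw=robot.camera_params("wrist");d=w["d"];C=cloud(pw,d,w["T"]@pw["mount"])
for a in [((.45,-.0623),.012,.022,.04)]: print(meas(C,d>0,*a))
E
```

```text
clock: 21.98
ee_pos: [0.4508, -0.088, 0.1081]
tool_rot: [1.0, 0.001, 0.001, 0.0]
force: [1.2, -0.1, -0.8]
gripper_width: 0.85
clock: 22.4
ee_pos: [0.4487, -0.0719, 0.0411]
tool_rot: [1.0, 0.001, -0.003, -0.001]
force: [0.1, -0.5, 0.1]
gripper_width: 0.851
clock: 22.82
ee_pos: [0.4513, -0.073, 0.0444]
tool_rot: [1.0, 0.001, 0.001, 0.0]
force: [0.0, 0.1, -0.2]
gripper_width: 0.851
[ 0.4513 -0.073   0.0444] w 0.851 F [ 0.   0.1 -0.2]
(3235, 'fit', array([ 0.4498, -0.0621,  0.0269]), 'rms', np.float64(0.0001), 'mec', array([ 0.4498, -0.062 ,  0.0273]), 'medz', np.float64(0.0172))
```

View pics/w16.png

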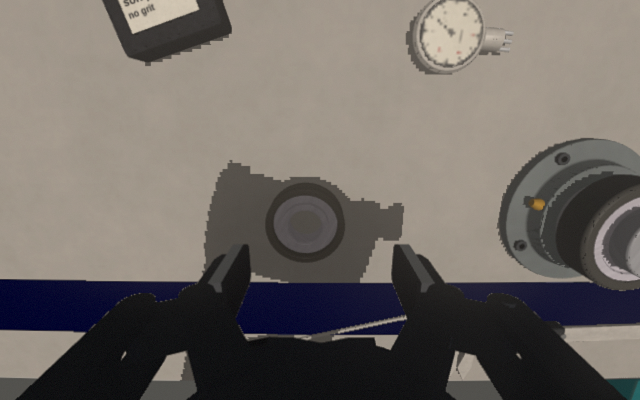

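The bevel wheel is at (305,222), 11 mm off in y. I'll shift over it, then descend.

```bash
python3 -m jog '[[-1.5,-11,0,0,0.15],[-1.5,-11,0,0,0.15],[-1.5,-11,12,0,0.15],[-1.5,-11,24,0,0.15],[-1.5,-11,36,0,0.15]]';python3 -m jog '[[0,0,8,0,0.15],[0,0,16,0,0.15],[0,0,19,0,0.15],[0,0,19,0,0.15],[0,0,19,0,0.15]]'; python3 -m jog '[[0,0,0,0,0.2],[0,0,0,0,0.3],[0,0,0,0,0.6],[0,0,0,0,0.6],[0,0,0,0,0.6]]'; python3 -m jog '[[0,0,0,0,0.6],[0,0,0,0,0.6],[0,0,-3,0,0.6],[0,0,-6,0,0.6],[0,0,-10,0,0.6]]'
```

```text
clock: 23.28
ee_pos: [0.4494, -0.0612, 0.0074]
tool_rot: [1.0, 0.001, 0.0, 0.0]
force: [0.2, -0.2, 0.5]
gripper_width: 0.846
clock: 23.7
ee_pos: [0.4494, -0.0616, -0.0113]
tool_rot: [1.0, 0.001, 0.0, 0.0]
force: [-0.2, -0.2, 0.9]
gripper_width: 0.85
clock: 24.12
ee_pos: [0.4501, -0.062, -0.0102]
tool_rot: [1.0, 0.001, 0.001, 0.0]
force: [-0.7, -0.9, 5.3]
gripper_width: 0.599
clock: 24.53
ee_pos: [0.4485, -0.0614, -0.0019]
tool_rot: [1.0, 0.001, -0.001, -0.0]
force: [-0.2, -1.6, -1.8]
gripper_width: 0.598
```

```bash
python3 -m jog '[[0,0,-25,0,0.6],[0,0,-55,0,0.6],[0,0,-85,0,0.6],[0,0,-115,0,0.6],[0,0,-125,0,0.6]]'; python3 -m jog '[[0,15,0,0,0.6],[1,50,0,0,0.6],[3,90,0,0,0.6],[5,130,0,0,0.6],[6,165,0,0,0.6]]';python3 -m jog '[[0,20,0,0,0.6],[0,28,0,0,0.6],[0,28,0,0,0.6],[0,28,0,0,0.6],[0,28,0,0,0.6]]';python3 -m jog '[[0,0,0,0,0.6],[0,0,0,0,0.6],[0,0,0,0,0.6],[0,0,0,0,0.6],[0,0,0,0,0.6]]';python3 held.py w17 0.027
```

```text
clock: 24.95
ee_pos: [0.4517, -0.0622, 0.1286]
tool_rot: [1.0, 0.001, 0.004, 0.001]
force: [0.7, -0.9, -0.6]
gripper_width: 0.597
clock: 25.37
ee_pos: [0.4549, -0.2283, 0.1222]
tool_rot: [1.0, 0.001, -0.001, -0.0]
force: [0.4, 0.4, -1.4]
gripper_width: 0.602
clock: 25.78
ee_pos: [0.4554, -0.253, 0.1229]
tool_rot: [1.0, 0.001, -0.0, -0.001]
force: [0.0, 0.4, -2.3]
gripper_width: 0.596
clock: 26.2
ee_pos: [0.4557, -0.2542, 0.1237]
tool_rot: [1.0, 0.001, 0.0, 0.0]
force: [-0.4, -0.5, -1.9]
gripper_width: 0.603
[ 0.4557 -0.2542  0.1237] [1.0e+00 1.2e-03 1.0e-04 1.0e-04] w 0.603 F [-0.4 -0.5 -1.9]
top z tool -0.0276 fit (array([4.86321877e-05, 1.15459488e-05, 2.68675973e-02]), np.float64(0.00018551585807934464)) mec ((1.7212611055583693e-05, 3.113126149401069e-05), 0.027075888589024544) tilt [-0.002  0.002] 4829
spindle nose None
foot (2624, 'fit', array([ 0.4561, -0.2549,  0.0517]), 'rms', np.float64(0.0002), 'mec', array([ 0.456 , -0.2547,  0.0522]), 'medz', np.float64(0.0096))
```

View pics/w17.png

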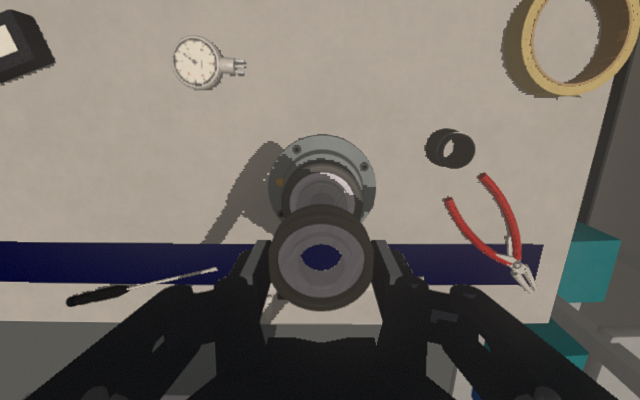

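```bash
python3 -m jog '[[0.3,0.7,6,0,0.6],[0.3,0.7,12,0,0.6],[0.3,0.7,18,0,0.6],[0.3,0.7,24,0,0.6],[0.3,0.7,28,0,0.6]]';python3 -m jog '[[0,0,3,0,0.6],[0,0,6,0,0.6],[0,0,9,0,0.6],[0,0,12,0,0.6],[0,0,15,0,0.6]]';python3 -m jog '[[0,0,4,0,0.6],[0,0,8,0,0.6],[0,0,12,0,0.6],[0,0,16,0,0.6],[0,0,20,0,0.6]]';python3 -m jog '[[0,0,1,0,0.6],[0,0,2,0,0.6],[0,0,3,0,0.6],[0,0,4,0,0.6],[0,0,4,0,0.6]]'
```

```text
clock: 26.67
ee_pos: [0.4552, -0.2549, 0.094]
tool_rot: [1.0, 0.001, -0.001, -0.001]
force: [0.1, -0.2, -2.4]
gripper_width: 0.607
clock: 27.08
ee_pos: [0.456, -0.2554, 0.0805]
tool_rot: [1.0, 0.001, 0.0, 0.0]
force: [0.9, 0.8, -1.6]
gripper_width: 0.604
clock: 27.5
ee_pos: [0.4558, -0.2552, 0.0601]
tool_rot: [1.0, 0.001, -0.0, 0.0]
force: [0.5, -0.2, -2.1]
gripper_width: 0.598
clock: 27.92
ee_pos: [0.4559, -0.2553, 0.0565]
tool_rot: [1.0, 0.001, 0.0, 0.0]
force: [-1.0, -0.7, -1.4]
gripper_width: 0.602
```

```bash
python3 -m jog '[[0,0,0.5,0,0.6],[0,0,1,0,0.6],[0,0,1.5,0,0.6],[0,0,2,0,0.6],[0,0,2,0,0.6]]';python3 -m jog '[[0,0,0.5,0,0.6],[0,0,0.5,0,0.6],[0,0,0.5,0,0.6],[0,0,0.5,0,0.6],[0,0,0.5,0,0.6]]'; python3 held.py w18 0.027
```

```text
clock: 28.33
ee_pos: [0.4558, -0.2552, 0.0544]
tool_rot: [1.0, 0.001, -0.0, 0.0]
force: [-1.0, -0.0, -1.0]
gripper_width: 0.597
clock: 28.75
ee_pos: [0.4559, -0.2553, 0.0541]
tool_rot: [1.0, 0.001, 0.0, 0.0]
force: [-0.8, 0.2, -1.4]
gripper_width: 0.597
[ 0.4559 -0.2553  0.0541] [1.e+00 9.e-04 0.e+00 1.e-04] w 0.597 F [-0.8  0.2 -1.4]
top z tool -0.0276 fit (array([5.78743250e-05, 1.81374836e-06, 2.68600216e-02]), np.float64(0.0002238729104715139)) mec ((4.1405663068871945e-05, 3.928334263036959e-05), 0.027046745643019676) tilt [0.    0.003] 4830
spindle nose (2035, 'fit', array([ 0.4575, -0.2548,  0.0292]), 'rms', np.float64(0.0004), 'mec', array([ 0.4576, -0.2547,  0.0296]), 'medz', np.float64(0.0919))
foot (4171, 'fit', array([ 0.4562, -0.255 ,  0.0518]), 'rms', np.float64(0.0001), 'mec', array([ 0.4562, -0.255 ,  0.052 ]), 'medz', np.float64(0.0096))
```

```bash
python3 -m jog '[[0,0,0.5,0,0.6],[0,0,0.5,0,0.6],[0,0,0.5,0,0.6],[0,0,0.5,0,0.6],[0,0,0.5,0,0.6]]'; python3 -m jog '[[0,0,0,0,0.45],[0,0,0,0,0.3],[0,0,0,0,0.15],[0,0,0,0,0.1],[0,0,0,0,0.1]]'; python3 -m jog '[[0,0,-10,0,0.1],[0,0,-30,0,0.1],[0,0,-60,0,0.1],[0,0,-90,0,0],[0,0,-100,0,0]]'; python3 -m jog '[[0,0,-10,0,0],[0,0,-16,0,0],[0,0,-16,0,0],[0,0,-16,0,0],[0,0,-16,0,0]]'; python3 tips.py w19 wrist; python3 - <<'E'
from cell import robot
from meas import *
w=np.load("w19.npz");pw=robot.camera_params("wrist");d=w["d"];C=cloud(pw,d,w["T"]@pw["mount"])
for a in [((.456,-.2549),.0785,.0845,.04),((.456,-.2549),.006,.012,.065),((.664,-.087),.003,.009,.04),((.664,-.087),.02,.03,.04)]: print(meas(C,d>0,*a))
E
```

```text
clock: 29.22
ee_pos: [0.4559, -0.2554, 0.0539]
tool_rot: [1.0, 0.001, 0.0, 0.0]
force: [-1.3, -0.5, 1.2]
gripper_width: 0.599
clock: 29.63
ee_pos: [0.4559, -0.2553, 0.0535]
tool_rot: [1.0, 0.001, 0.0, 0.0]
force: [0.7, 0.9, -0.7]
gripper_width: 0.903
clock: 30.05
ee_pos: [0.458, -0.2568, 0.1597]
tool_rot: [1.0, 0.001, 0.004, 0.003]
force: [0.7, -0.9, 0.9]
gripper_width: 1.0
clock: 30.47
ee_pos: [0.4551, -0.2548, 0.1677]
tool_rot: [1.0, 0.001, -0.001, -0.001]
force: [-0.2, 0.6, 0.1]
gripper_width: 1.001
[ 0.4551 -0.2548  0.1677] w 1.001 F [-0.2  0.6  0.1]
(1608, 'fit', array([ 0.4559, -0.2551,  0.0269]), 'rms', np.float64(0.0001), 'mec', array([ 0.4559, -0.255 ,  0.0271]), 'medz', np.float64(0.0815))
(2118, 'fit', array([ 0.4561, -0.2547,  0.0517]), 'rms', np.float64(0.0002), 'mec', array([ 0.456 , -0.2546,  0.0522]), 'medz', np.float64(0.0096))
None
None
```

View pics/w19.png

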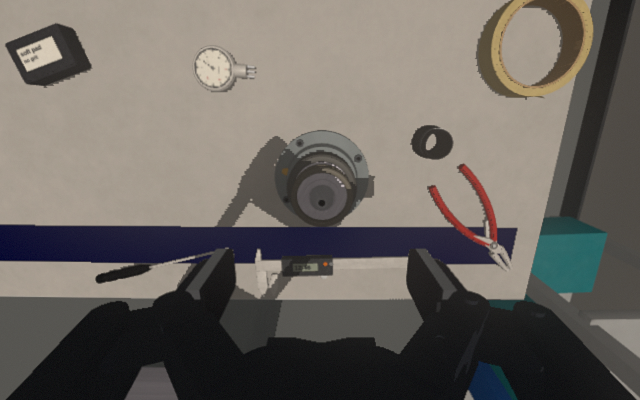

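```bash
python3 -m jog '[[20,-16,0,0,0.3],[50,-40,0,0,0.4],[80,-65,0,0,0.4],[110,-90,0,0,0.4],[140,-115,0,0,0.4]]'; python3 -m jog '[[30,-25,10,0,0.4],[50,-43,30,0,0.4],[62,-53,60,0,0.4],[66,-53,75,0,0.4],[66,-53,75,0,0.4]]'; python3 -m jog '[[0,0,0,0,0.4],[0,0,0,0,0.4],[0,0,0,0,0.4],[0,0,0,0,0.4],[0,0,0,0,0.4]]';python3 tips.py w20 wrist; python3 - <<'E'
from cell import robot
from meas import *
w=np.load("w20.npz");pw=robot.camera_params("wrist");d=w["d"];C=cloud(pw,d,w["T"]@pw["mount"])
for a in [((.664,-.087),.003,.009,.04),((.664,-.087),.02,.03,.04)]: print(meas(C,d>0,*a))
E
```

```text
clock: 30.93
ee_pos: [0.5962, -0.1387, 0.1681]
tool_rot: [1.0, 0.001, -0.001, -0.0]
force: [1.3, 0.4, 0.8]
gripper_width: 0.6
clock: 31.35
ee_pos: [0.6583, -0.0856, 0.0869]
tool_rot: [1.0, 0.002, -0.006, -0.001]
force: [-0.1, 0.1, -1.6]
gripper_width: 0.599
clock: 31.77
ee_pos: [0.662, -0.0878, 0.0967]
tool_rot: [1.0, 0.0, 0.002, 0.0]
force: [-0.1, 0.4, -0.8]
gripper_width: 0.6
[ 0.662  -0.0878  0.0967] w 0.6 F [-0.1  0.4 -0.8]
(1098, 'fit', array([ 0.6703, -0.0854,  0.0248]), 'rms', np.float64(0.0002), 'mec', array([ 0.67  , -0.0854,  0.0253]), 'medz', np.float64(0.0058))
(1279, 'fit', array([ 0.6707, -0.0855,  0.0166]), 'rms', np.float64(0.0003), 'mec', array([ 0.6704, -0.0853,  0.0172]), 'medz', np.float64(0.0252))
```

View pics/w20.png

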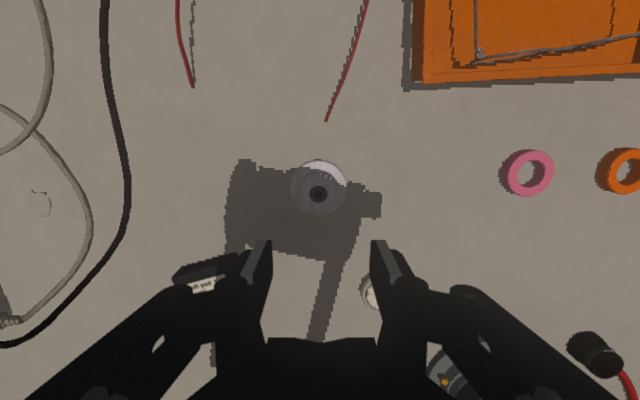

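Cap at (318,187) and its rim and hub agree at (0.670,-0.085). I'll shift over it and descend.

```bash
python3 -m jog '[[8,-2.5,0,0,0.4],[8,-2.5,15,0,0.4],[8,-2.5,30,0,0.4],[8,-2.5,45,0,0.4],[8,-2.5,60,0,0.4]]'; python3 -m jog '[[0,0,8,0,0.4],[0,0,10,0,0.4],[0,0,10,0,0.4],[0,0,10,0,0.4],[0,0,10,0,0.4]]'; python3 -m jog '[[0,0,0,0,0.4],[0,0,0,0,0.4],[0,0,0,0,0.4],[0,0,0,0,0.4],[0,0,0,0,0.4]]';python3 tips.py w21 wrist; python3 - <<'E'
from cell import robot
from meas import *
w=np.load("w21.npz");pw=robot.camera_params("wrist");d=w["d"];C=cloud(pw,d,w["T"]@pw["mount"])
for a in [((.67,-.085),.003,.009,.04),((.67,-.085),.02,.03,.025)]: print(meas(C,d>0,*a))
E
```

```text
clock: 32.23
ee_pos: [0.6703, -0.0842, 0.0342]
tool_rot: [1.0, 0.001, 0.001, 0.0]
force: [1.3, 0.0, 0.3]
gripper_width: 0.598
clock: 32.65
ee_pos: [0.6706, -0.0846, 0.0261]
tool_rot: [1.0, 0.001, 0.001, 0.0]
force: [0.3, -0.3, 1.2]
gripper_width: 0.599
clock: 33.07
ee_pos: [0.6696, -0.0844, 0.0247]
tool_rot: [1.0, 0.001, 0.0, 0.0]
force: [0.2, 0.1, -0.5]
gripper_width: 0.598
[ 0.6696 -0.0844  0.0247] w 0.598 F [ 0.2  0.1 -0.5]
(1765, 'fit', array([ 0.6703, -0.0855,  0.0249]), 'rms', np.float64(0.0001), 'mec', array([ 0.6702, -0.0857,  0.0254]), 'medz', np.float64(0.0058))
(2397, 'fit', array([ 0.6705, -0.0855,  0.0168]), 'rms', np.float64(0.0002), 'mec', array([ 0.6704, -0.0856,  0.0171]), 'medz', np.float64(0.0251))
```

```bash
python3 -m jog '[[0.8,1,8,0,0.4],[0.8,1,16,0,0.4],[0.8,1,24,0,0.4],[0.8,1,29,0,0.4],[0.8,1,29,0,0.4]]'; python3 -m jog '[[0,0,0,0,0.5],[0,0,0,0,0.6],[0,0,0,0,0.85],[0,0,0,0,0.85],[0,0,0,0,0.85]]'; python3 tips.py s21;python3 tips.py w22 wrist
```

```text
clock: 33.53
ee_pos: [0.6686, -0.085, -0.0075]
tool_rot: [1.0, 0.001, -0.002, -0.0]
force: [0.1, 0.5, -0.6]
gripper_width: 0.6
clock: 33.95
ee_pos: [0.6707, -0.0855, -0.004]
tool_rot: [1.0, 0.001, 0.001, 0.0]
force: [0.3, 0.2, 0.9]
gripper_width: 0.368
[ 0.6707 -0.0855 -0.004 ] w 0.368 F [0.3 0.2 0.9]
[ 0.6707 -0.0855 -0.004 ] w 0.37 F [0.2 0.6 0. ]
```

View pics/s21.png

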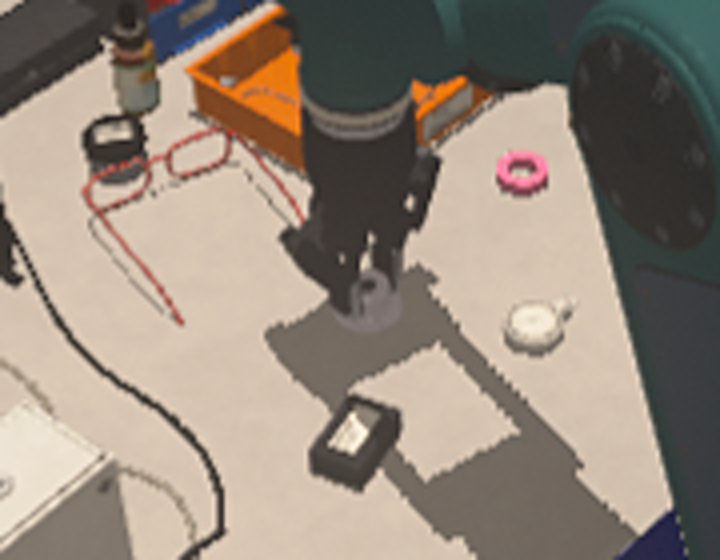

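View pics/w22.png

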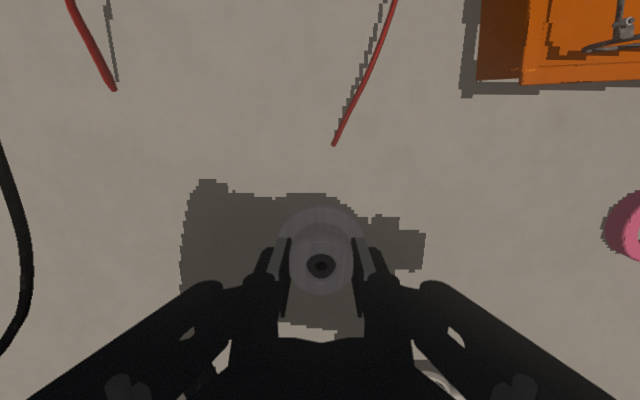

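The jaws grip the cap's hub, at (320,262). I'll lift and carry it.

```bash
python3 -m jog '[[0,0,-5,0,0.85],[0,0,-15,0,0.85],[0,0,-40,0,0.85],[0,0,-75,0,0.85],[0,0,-110,0,0.85]]'; python3 -m jog '[[0,0,-25,0,0.85],[-15,12,-35,0,0.85],[-40,32,-35,0,0.85],[-70,56,-35,0,0.85],[-100,80,-35,0,0.85]]';python3 -m jog '[[-30,24,0,0,0.85],[-60,48,0,0,0.85],[-90,72,0,0,0.85],[-108,85,0,0,0.85],[-114,89,0,0,0.85]]';python3 -m jog '[[0,0,0,0,0.85],[0,0,0,0,0.85],[0,0,0,0,0.85],[0,0,0,0,0.85],[0,0,0,0,0.85]]';python3 held.py w23 0.0155
```

```text
clock: 34.47
ee_pos: [0.6693, -0.0852, 0.1059]
tool_rot: [1.0, 0.001, -0.002, -0.0]
force: [1.6, -0.4, -0.1]
gripper_width: 0.369
clock: 34.88
ee_pos: [0.5698, -0.166, 0.1419]
tool_rot: [1.0, 0.002, 0.001, 0.001]
force: [0.8, -1.0, -0.6]
gripper_width: 0.366
clock: 35.3
ee_pos: [0.4539, -0.2569, 0.1416]
tool_rot: [1.0, -0.001, -0.0, 0.001]
force: [0.3, -0.2, -1.6]
gripper_width: 0.367
clock: 35.72
ee_pos: [0.4575, -0.2539, 0.1404]
tool_rot: [1.0, 0.002, -0.0, -0.0]
force: [-0.6, 0.6, -0.9]
gripper_width: 0.368
[ 0.4575 -0.2539  0.1404] [ 1.0e+00  1.9e-03 -0.0e+00 -1.0e-04] w 0.368 F [-0.6  0.6 -0.9]
top z tool -0.0295 fit (array([ 3.77946646e-05, -4.36871204e-05,  1.53981602e-02]), np.float64(6.583794892418773e-05)) mec ((1.2338627129793167e-05, -5.1478855311870575e-05), 0.015542990528047085) tilt [ 0.001 -0.001] 2664
spindle nose (60, 'fit', array([73.5676, -7.3729, 73.4493]), 'rms', np.float64(0.0014), 'mec', array([ 0.462 , -0.2553,  0.008 ]), 'medz', np.float64(0.087))
foot (2380, 'fit', array([ 0.4563, -0.2548,  0.0516]), 'rms', np.float64(0.0002), 'mec', array([ 0.456 , -0.2547,  0.0521]), 'medz', np.float64(0.0096))
```

View pics/w23.png

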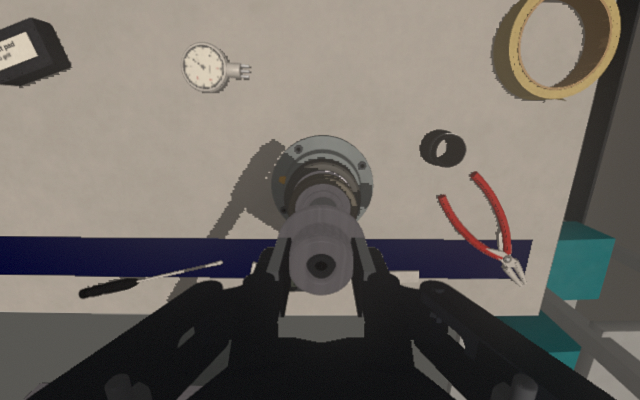

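```bash
python3 - <<'E'
from cell import robot
from meas import *
w=np.load("w23.npz");T=w["T"];pw=robot.camera_params("wrist");d=w["d"];C=cloud(pw,d,T@pw["mount"]);Q=(C-T[:3,3])@T[:3,:3]
for zt in (-.0295,-.0095): 
    print(meas(Q,d>0,(0,0),zt-.0025,zt+.0025,.03))
m=(d>0)&(abs(Q[...,2]+.0295)<.0015)&(abs(Q[...,1])<.012)&(abs(Q[...,0])<.03); P=Q[m]
print(fitc(cv2.convexHull(P[:,:2].astype(np.float32)).reshape(-1,2)),np.ptp(P[:,0]),(P[:,0].max()+P[:,0].min())/2)
E
```

```text
(3214, 'fit', array([-0.    ,  0.0062,  0.019 ]), 'rms', np.float64(0.0064), 'mec', array([0.0064, 0.    , 0.0294]), 'medz', np.float64(-0.0294))
(1572, 'fit', array([ 0.0007, -0.0001,  0.0243]), 'rms', np.float64(0.002), 'mec', array([ 0.0067, -0.0001,  0.024 ]), 'medz', np.float64(-0.0098))
(array([ 0.00022814, -0.00040474,  0.0160348 ]), np.float64(0.0013654229537346952)) 0.032854124588864386 2.681888547022629e-05
```

```bash
python3 -m jog '[[-1.5,1,6,0,0.85],[-1.5,1,13,0,0.85],[-1.5,1,20,0,0.85],[-1.5,1,27,0,0.85],[-1.5,1,32,0,0.85]]';python3 -m jog '[[0,0,2,0,0.85],[0,0,5,0,0.85],[0,0,7,0,0.85],[0,0,9,0,0.85],[0,0,9,0,0.85]]'
```

```text
clock: 36.18
ee_pos: [0.4545, -0.2553, 0.1068]
tool_rot: [1.0, 0.001, -0.001, -0.001]
force: [-1.0, -0.1, -1.9]
gripper_width: 0.367
clock: 36.6
ee_pos: [0.4551, -0.2557, 0.0993]
tool_rot: [1.0, 0.001, -0.0, -0.0]
force: [0.8, 0.5, -0.9]
gripper_width: 0.368
```

```bash
python3 -m jog '[[0.8,-0.7,2,0,0.85],[0.8,-0.7,4,0,0.85],[0.8,-0.7,6,0,0.85],[0.8,-0.7,8,0,0.85],[0.8,-0.7,10,0,0.85]]';python3 -m jog '[[0,0,2,0,0.85],[0,0,4,0,0.85],[0,0,6,0,0.85],[0,0,8,0,0.85],[0,0,8,0,0.85]]'
```

```text
clock: 37.02
ee_pos: [0.4559, -0.2551, 0.0894]
tool_rot: [1.0, 0.001, 0.0, 0.0]
force: [-0.4, 0.6, -1.8]
gripper_width: 0.364
clock: 37.43
ee_pos: [0.4556, -0.2549, 0.0809]
tool_rot: [1.0, 0.001, -0.0, -0.0]
force: [1.1, 0.3, -1.3]
gripper_width: 0.363
```

```bash
python3 -m jog '[[0,0,0.7,0,0.85],[0,0,1.4,0,0.85],[0,0,2,0,0.85],[0,0,2,0,0.85],[0,0,2,0,0.85]]';python3 -m jog '[[0,0,0.5,0,0.85],[0,0,1,0,0.85],[0,0,1,0,0.85],[0,0,1,0,0.85],[0,0,1,0,0.85]]'; python3 tips.py s24
```

```text
clock: 37.85
ee_pos: [0.456, -0.2551, 0.0796]
tool_rot: [1.0, 0.001, 0.0, 0.0]
force: [0.1, -0.9, -0.9]
gripper_width: 0.366
clock: 38.27
ee_pos: [0.456, -0.2551, 0.0785]
tool_rot: [1.0, 0.001, 0.0, 0.0]
force: [0.3, 0.3, -1.0]
gripper_width: 0.368
[ 0.456  -0.2551  0.0785] w 0.368 F [ 0.3  0.3 -1. ]
```

View pics/s24.png

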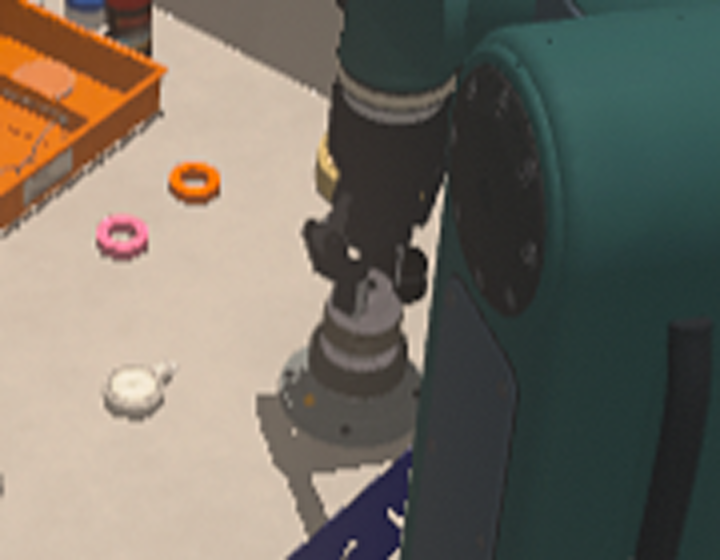

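```bash
python3 -m jog '[[0,0,0.5,0,0.85],[0,0,0.8,0,0.85],[0,0,0.8,0,0.85],[0,0,0.8,0,0.85],[0,0,0.8,0,0.85]]'; python3 -m jog '[[0,0,0,0,0.75],[0,0,0,0,0.6],[0,0,0,0,0.4],[0,0,0,0,0.2],[0,0,0,0,0.1]]'; python3 -m jog '[[0,0,-5,0,0],[0,0,-20,0,0],[0,0,-45,0,0],[0,0,-75,0,0],[0,0,-90,0,0]]'; python3 -m jog '[[0,0,-15,0,0],[0,0,-25,0,0],[0,0,-25,0,0],[0,0,-25,0,0],[0,0,-25,0,0]]'; python3 tips.py w25 wrist; python3 tips.py t25 top; python3 - <<'E'
from cell import robot
from meas import *
w=np.load("w25.npz");pw=robot.camera_params("wrist");d=w["d"];C=cloud(pw,d,w["T"]@pw["mount"])
for n,*a in [("cap top",(.456,-.2549),.103,.112,.03),("cap rim",(.456,-.2549),.0855,.0905,.035),("bevel",(.456,-.2549),.079,.0845,.04),("rough",(.456,-.2549),.048,.056,.045),("foot",(.456,-.2549),.006,.012,.065)]: print(n,meas(C,d>0,*a))
t=np.load("t25.npz")["im"].astype(int);t0=np.load("top0.npz")["im"].astype(int)
for n,(u,v) in dict(loupe=(421,216),clock=(340,191),pad=(280,187)).items():
    print(n,abs(t-t0)[v-14:v+15,u-14:u+15].mean().round(1))
E
```

```text
clock: 38.73
ee_pos: [0.456, -0.2551, 0.078]
tool_rot: [1.0, 0.001, 0.0, 0.0]
force: [-0.5, 0.7, -0.6]
gripper_width: 0.366
clock: 39.15
ee_pos: [0.456, -0.2551, 0.0777]
tool_rot: [1.0, 0.001, 0.0, 0.0]
force: [-0.1, 0.2, 0.0]
gripper_width: 0.804
clock: 39.57
ee_pos: [0.4571, -0.2559, 0.1719]
tool_rot: [1.0, 0.001, 0.002, 0.002]
force: [-0.0, -0.5, 1.0]
gripper_width: 1.0
clock: 39.98
ee_pos: [0.4554, -0.2547, 0.1915]
tool_rot: [1.0, 0.001, -0.001, -0.001]
force: [0.8, 0.3, 0.1]
gripper_width: 0.997
[ 0.4554 -0.2547  0.1915] w 0.997 F [0.8 0.3 0.1]
[ 0.4553 -0.2546  0.1911] w 0.997 F [ 0.5  0.6 -0.4]
cap top (1102, 'fit', array([ 0.4562, -0.2549,  0.0166]), 'rms', np.float64(0.0002), 'mec', array([ 0.4561, -0.2549,  0.017 ]), 'medz', np.float64(0.1072))
cap rim (953, 'fit', array([ 0.4559, -0.255 ,  0.0248]), 'rms', np.float64(0.0002), 'mec', array([ 0.4558, -0.2549,  0.0251]), 'medz', np.float64(0.0878))
bevel (270, 'fit', array([ 0.4559, -0.255 ,  0.0268]), 'rms', np.float64(0.0002), 'mec', array([ 0.4559, -0.255 ,  0.0272]), 'medz', np.float64(0.0815))
rough (791, 'fit', array([ 0.4556, -0.2549,  0.0337]), 'rms', np.float64(0.0001), 'mec', array([ 0.4559, -0.2549,  0.034 ]), 'medz', np.float64(0.0514))
foot (1896, 'fit', array([ 0.4561, -0.2548,  0.0517]), 'rms', np.float64(0.0002), 'mec', array([ 0.456 , -0.2548,  0.0521]), 'medz', np.float64(0.0096))
loupe 63.8
clock 6.3
pad 5.3
```

View pics/w25.png

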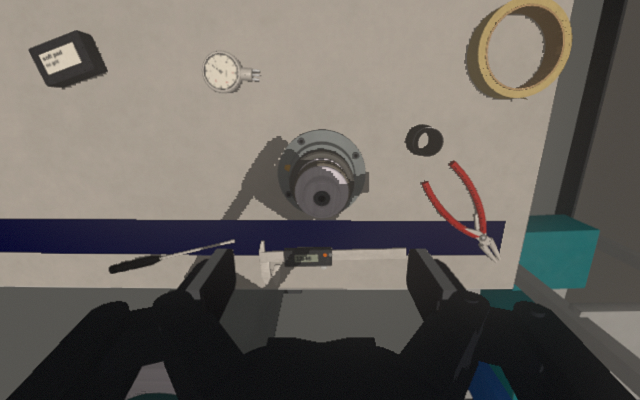

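View pics/t25.png

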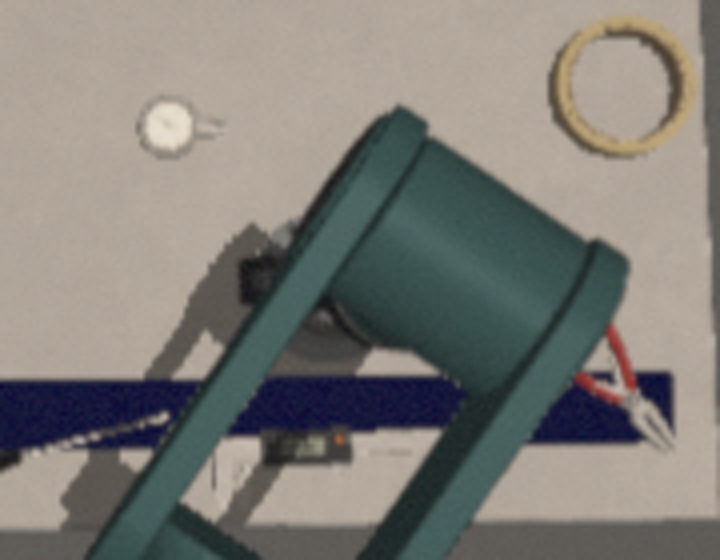

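The stack is home. The arm hides the loupe in the top view, so I'll compare it in the first and last wrist frames, then hand in.

```bash
python3 - <<'E'
from cell import robot
from meas import *
pw=robot.camera_params("wrist")
for n in ("w1","w25"):
    w=np.load(n+".npz");d=w["d"];C=cloud(pw,d,w["T"]@pw["mount"])
    print(n,"loupe",meas(C,d>0,(.495,-.367),.026,.04,.04))
print(robot.observe()["clock"]); print(robot.sign_off())
E
```

```text
w1 loupe (234, 'fit', array([ 0.4965, -0.37  ,  0.0149]), 'rms', np.float64(0.0003), 'mec', array([ 0.4967, -0.3702,  0.0157]), 'medz', np.float64(0.0305))
w25 loupe (272, 'fit', array([ 0.4964, -0.37  ,  0.015 ]), 'rms', np.float64(0.0003), 'mec', array([ 0.4964, -0.3697,  0.0158]), 'medz', np.float64(0.0306))
40.0833
the job is handed in; nothing more can be done
None
```

I built the wheel set on the spindle in the required order: roughing wheel, spacer, bevel wheel, then the clamp cap rim down. I handed the job in at 40.1 s with the gripper open and clear above the stack. The sign-off returned no verdict.

**Last checks, wrist camera:**

| Part | Top found (mm) | Top expected (mm) | Off the axis |
|---|---|---|---|
| Roughing wheel | 51.4 | 52 | within about 0.5 mm |
| Spacer (checked before the bevel wheel went on) | 63.6 | 64 | within about 1 mm |
| Bevel wheel | 81.5 | 82 | within about 0.5 mm |
| Clamp cap | 107.2 | 108 | within about 0.5 mm |

All these heights are within 1 mm. I did not measure level directly after release, but the height and centring show no sign of tilt.

**Bystanders:** the loupe measured within 0.5 mm of its first position. In the final top view the lens clock and pad patches differ little from the first image.

**What disagreed:**
- **Fingertips:** both the wrist and scene cameras showed them about 15 to 30 mm behind the reported TCP, depending on opening, while the description puts them 19 mm ahead. I set grasp heights from the seen tips and the held parts.
- **Gripper opening:** it read about 3 mm smaller than the true width of the parts.
- **Loupe check:** it failed in the final top view because the arm hid the loupe, so I used the first and last wrist frames instead.

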